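Set up a drilling jig and fit its bushes

TASK

Lay the aluminium blank flat in the fixture's nest between the rails, then hang the jig plate on the fixture's two pins so that it lies flat on both shoulders over the blank. Then sort the drill bushes from the wooden rack by how they fit the plate: each one that fits must sit fully home in a bore of its own, and each one that is too thick must go into the steel reject tray. Leave the power brick and the short screwdriver alone.

Things in the scene. Friction and masses are not known exactly. Their poses are not given: they have to be found in the camera images.
- fixture: drilling fixture, fixed: steel base 110 mm (x) by 250 mm (y), 15 mm thick, origin in the middle of its underside. At each end (y = +-105 mm) a shoulder block, 100 by 36 mm, rises to 60 mm and carries an upright pin 14 mm thick and 30 mm tall, the top 8 mm a cone down to 6 mm
- seat (a point): point midway between the roots of the fixture's two pins, level with the shoulder tops, 60 mm above the worktop; y runs from pin to pin, z up
- nest (a point): middle of the fixture's nest, on top of the base 15 mm above the worktop, axes as seat. Four rails 10 mm tall, inner faces at x = +-27.5 mm, each 41 to 75 mm from the middle along y, hold the blank sideways and leave its middle open for fingers; the shoulders' inner faces are at y = +-87 mm
- blank: aluminium blank to be drilled, loose, 50 x 160 x 25 mm (its x, y, z), about 0.5 kg; origin in the middle of its underside. It lies on the worktop
- template: grey jig plate, 110 x 250 x 14 mm (x, y, z), 0.5 kg; on its middle a black handle block 22 mm (x) by 44 mm (y), top 60 mm above the plate's underside. At y = +105 mm a round 17 mm hole, at y = -105 mm a slot 17 by 22 mm (long in y), both for the pins; either way round will do. Origin mid underside, z up; starts flat on the worktop; seated, its origin is at seat
- bore_1 (a point): mouth of a 24 mm bore through the jig plate, on the plate's top face, at x = -28 mm, y = -60 mm of the plate; axes as the plate
- bore_2 (a point): mouth of a 24 mm bore through the jig plate, on the plate's top face, at x = 28 mm, y = -60 mm of the plate; axes as the plate
- bore_3 (a point): mouth of a 24 mm bore through the jig plate, on the plate's top face, at x = -28 mm, y = 60 mm of the plate; axes as the plate
- bore_4 (a point): mouth of a 24 mm bore through the jig plate, on the plate's top face, at x = 28 mm, y = 60 mm of the plate; axes as the plate
- rack: light wooden rack, fixed, 140 x 180 x 40 mm (x, y, z), origin in the middle of its underside; six loose pockets of 31 mm, at x = -38 and 38 mm, y = -58, 0 and 58 mm, where the bushes stand with their heads on its top. Fingers pass best closing along the rack's x
- bush_a: turned steel drill bush, 0.15 kg: round head 40 mm across, 32 mm tall; below it a shank 30 mm long with a chamfered foot, either 20 mm thick (slides into a bore, 2 mm to spare all round) or 27 mm (stops at the mouth, 1 to 3 mm in): try it. Origin on its axis at the head's underside, z up out of the head. Starts in the rack head up, origin level with the rack's top. May be absent
- bush_b: turned steel drill bush, 0.15 kg: round head 40 mm across, 32 mm tall; below it a shank 30 mm long with a chamfered foot, either 20 mm thick (slides into a bore, 2 mm to spare all round) or 27 mm (stops at the mouth, 1 to 3 mm in): try it. Origin on its axis at the head's underside, z up out of the head. Starts in the rack head up, origin level with the rack's top. May be absent
- bush_c: turned steel drill bush, 0.15 kg: round head 40 mm across, 32 mm tall; below it a shank 30 mm long with a chamfered foot, either 20 mm thick (slides into a bore, 2 mm to spare all round) or 27 mm (stops at the mouth, 1 to 3 mm in): try it. Origin on its axis at the head's underside, z up out of the head. Starts in the rack head up, origin level with the rack's top. May be absent
- bush_d: turned steel drill bush, 0.15 kg: round head 40 mm across, 32 mm tall; below it a shank 30 mm long with a chamfered foot, either 20 mm thick (slides into a bore, 2 mm to spare all round) or 27 mm (stops at the mouth, 1 to 3 mm in): try it. Origin on its axis at the head's underside, z up out of the head. Starts in the rack head up, origin level with the rack's top. May be absent
- bush_e: turned steel drill bush, 0.15 kg: round head 40 mm across, 32 mm tall; below it a shank 30 mm long with a chamfered foot, either 20 mm thick (slides into a bore, 2 mm to spare all round) or 27 mm (stops at the mouth, 1 to 3 mm in): try it. Origin on its axis at the head's underside, z up out of the head. Starts in the rack head up, origin level with the rack's top. May be absent
- bush_f: turned steel drill bush, 0.15 kg: round head 40 mm across, 32 mm tall; below it a shank 30 mm long with a chamfered foot, either 20 mm thick (slides into a bore, 2 mm to spare all round) or 27 mm (stops at the mouth, 1 to 3 mm in): try it. Origin on its axis at the head's underside, z up out of the head. Starts in the rack head up, origin level with the rack's top. May be absent
- tray: dark open steel tray for rejects, loose, 110 x 170 x 30 mm (x, y, z), walls and floor 3 mm, 0.5 kg; origin in the middle of its underside
- power_brick: black power brick, 75 x 52 x 46 mm, origin under its middle; a bystander, on the near side of the worktop
- screwdriver_short: short black screwdriver, 134 mm long, lying on its side, origin under its middle; a bystander, on the near side of the worktop
There are look-alikes about, which are no part of the job. Leave any turquoise or yellow look-alike of the bush_b alone.

How it is judged:
On the way, in this order (a step that is already met when the one before it is completed fails the run):
1. the blank lies flat in the nest (x of blank in the frame of nest between -0.005 and 0.005 m and y of blank in the frame of nest between -0.01 and 0.01 m and z of blank in the frame of nest between -0.003 and 0.003 m and angle between blank's own z axis and vertical below 0.06 rad and angle between the y axis of blank and the y axis of nest, either way round below 0.1 rad), for 0.2 s.
2. the jig plate lies on both shoulders, over both pins, with the blank in the nest beneath it (all of step 1 and horizontal distance between template and seat below 0.005 m and angle between the y axis of template and the y axis of seat, either way round below 0.05 rad and z of template in the frame of seat between -0.003 and 0.003 m and angle between template's own z axis and vertical below 0.03 rad), for 0.2 s.
At the end, for the whole second after the job is handed in: Blank flat in the nest (5 mm across, 10 along, 3 in height); jig plate level on the shoulders over both pins (5 mm, 0.05 rad, 3 mm in height); every thin-shanked bush home in a bore (head underside within 5 mm of its mouth); every thick one inside the tray; all at rest (all of step 2 and (distance between bush_a and bore_1 below 0.005 m or distance between bush_a and bore_2 below 0.005 m or distance between bush_a and bore_3 below 0.005 m or distance between bush_a and bore_4 below 0.005 m) and (distance between bush_c and bore_1 below 0.005 m or distance between bush_c and bore_2 below 0.005 m or distance between bush_c and bore_3 below 0.005 m or distance between bush_c and bore_4 below 0.005 m) and (distance between bush_d and bore_1 below 0.005 m or distance between bush_d and bore_2 below 0.005 m or distance between bush_d and bore_3 below 0.005 m or distance between bush_d and bore_4 below 0.005 m) and x of bush_b in the frame of tray between -0.052 and 0.052 m and y of bush_b in the frame of tray between -0.082 and 0.082 m and z of bush_b in the frame of tray between 0 and 0.06 m and x of bush_e in the frame of tray between -0.052 and 0.052 m and y of bush_e in the frame of tray between -0.082 and 0.082 m and z of bush_e in the frame of tray between 0 and 0.06 m and x of bush_f in the frame of tray between -0.052 and 0.052 m and y of bush_f in the frame of tray between -0.082 and 0.082 m and z of bush_f in the frame of tray between 0 and 0.06 m and linear speed of each of template, bush_a, bush_b, bush_c, bush_d, bush_e, bush_f below 0.02 m/s); the robot touches nothing.
It fails at once if the power brick is moved more than 40 mm (distance of power_brick from where it was at the start of the episode above 0.04 m).
It fails at once if the screwdriver short is moved more than 40 mm (distance of screwdriver_short from where it was at the start of the episode above 0.04 m).
Of bush_a, bush_c, bush_d only 2 to 3 are there at a start; the rules pass over those that are not, and their reading is None.
Of bush_b, bush_e, bush_f only 2 to 3 are there at a start; the rules pass over those that are not, and their reading is None.
At some moment in a run one of blank, template, tray may be knocked a few centimetres aside while the robot is not near it.
Once in a run the grip may slacken for a moment while it holds something.
It also fails if it takes over 210 s, if anything falls off the work surface, if the arm or the gripper's body presses on something with over 40 N, if the wrist force passes 120 N, or if a joint passes its speed limit or range.

ROBOT

A 6-joint arm with a two-finger parallel gripper is mounted at the origin on a cart in front of the work surface, level with it; the furniture and walls round the work are solid. World frame = base frame: x ahead of the robot, y to its left, z up, the work surface at z = 0. Lengths are in m, angles in rad, forces in N, time in s.
With the tool pointing down it reaches from about 0.3 to 0.875 m from the base axis. Payload 6.4 kg.
Tool frame: the origin (TCP) lies between the finger pads; the fingertips stand 8 mm ahead of it and the grasp point (between the pads) lies 11 mm behind it; z points along the fingers, y is the direction in which the jaws open and shut (so a half turn about z gives the same grasp; the last joint's range is limited). The gripper opens to 85 mm and grips with 20 to 120 N. Pads are 22 mm wide; open, the fingers measure 114 mm over their backs; the gripper's body (76 mm by 85 mm) begins 54 mm behind the grasp point. The pads swing forward as they close: fully open they stand 13 mm farther back than shut.
Start: joints at [-1.532, 0.181, 1.607, -0, 1.354, -0.206], TCP at [0.139, -0.558, 0.239] pointing down, gripper open.
Joint ranges: [-2.99, 2.99], [-0.89, 2.07], [0.3, 2.58], [-1.14, 4.28], [0, 2.63], [-3.12, 3.12]. Speed limits (rad/s): [2.57, 2.57, 3.01, 3.14, 3.14, 3.14].

INTERFACE

Orientations are given as a unit quaternion [w, x, y, z].
In Python, from bench import monitor, viewer, workorder, spotter gives the robot as it stands. The module is installed in compiled form; this text tells all that it offers.
- The arm moves only by the tool move_arm, never from a script. Its argument "motion" is a list of rows, each a list of 3 entries, a list of its own where there are three numbers: the shift along the tool's x, y, z in units of 60 mm (1.0 is 60 mm), then the turn, a rotation vector about the tool's x, y, z in units of 8 degrees (1.0 is 8 degrees), then the opening in per cent of the stroke, from 0 (shut) to 100 (fully open). In form: [[[dx, dy, dz], [rx, ry, rz], grip], ...]. A call has 1 to 10 rows; each row is the pose to reach, as a shift and turn from the pose commanded when the call began, along the tool's axes at that moment; what a row does not reach only later rows make up. A row lasts 1/8 s, in which the tool goes at most 62.5 mm and 10.7 degrees, less where a joint would pass 70% of its speed; a pose out of reach is approached as far as the arm can. A call with a gripper value outside its range is refused whole. The fingers move at their own pace and stop on an object; the grip force is fixed at half the most. Time passes only in rows, so rows that repeat a pose let the fingers close. It gives the time, the measured TCP pose, the force and the opening at its end, in the units of the state.
- monitor.get_obs(): the state, without advancing time (a new reading comes with each control period).
- viewer.camera(name): name is "side" or "top" or "wrist"; returns the picture (384x512x3 uint8, blue, green, red); there is no depth.
- viewer.calibration(name): a dict with "fovy" (degrees; the focal length in pixels is half the picture's height over the tangent of half this angle, whatever the lens; pixels are square), "cx", "cy" (the principal point, pixels), "distortion" ([k1, k2, p1, p2, k3] as OpenCV has them; the pictures are not rectified), "extrinsics" (4x4, takes a point from camera to world coordinates). Camera axes: x right, y down, z forward; pixel columns grow to the right and rows downward; lengths in m; the calibration is good to about 2 mm. A picture is of the moment at which its call begins: read the wrist's pose just before it. calibration takes no time and is no camera call; for the wrist camera it gives the pose at the moment of the call.
- workorder.hand_in(): hands the job in, once; it reports no verdict.
Trained networks look in the newest picture that a camera, given by its name, has taken for a name from the list of things; names that differ only in an ending like _2 or _b are one class to them, and where a whole thing is asked for, a point or a joint stands for the part that bears it (a point fixed in the world has none). Each returns a list of dicts, best first, with "score" (0 to 1); they miss things now and then, are a little off and sometimes report something else, mostly with a low value. They report only what shows in the picture. A call takes as long as a camera call. They do not tell look-alikes from the thing itself.
- spotter.search_frame(camera, name): "centre" ([column, row] as shares, 0 to 1, of the picture: columns of its width, rows of its height, amid what is visible of it).
- spotter.outline_of(camera, name): "region" (384x512 bool, what is visible of it) and "centre" ([column, row] as shares, 0 to 1, of the picture: columns of its width, rows of its height, amid what is visible of it).
The state is a dict: "time_s": time; "q": joint angles; "dq": joint speeds; "joint_efforts": joint torques, N m; "eef_pos": TCP position; "eef_rot": TCP orientation; "wrist_force": force on the tool from outside, world axes, zero at the start; "torque": the same for the moment, N m; "opening": opening from 0.0 (shut) to 1.0 (fully open).
Only numpy, scipy, OpenCV 4.12 (cv2) and the standard library are available. Lean on these libraries where they do the work, as an engineer would, in place of code of your own. Each camera call takes 0.05 s, during which the arm holds its last target. There are 200 camera calls.

## Working session

There is one attempt and no reset: what is moved stays moved. The work goes in short steps, Python scripts to look and compute and a tool call to move; the robot and the scene stay as the last step left them, time stands still between calls to the robot, and variables do not carry over. Pictures are saved under pics/ and viewed, about 12 in all and at most 16, crops included, and the job is handed in when it is done.

Besides the shell and the picture viewer there is one more tool, called after "Call:" as name([rows], argument=value, ...), one row to a line, values as JSON. move_arm: Moves the arm, as the interface text tells. Its arguments: {"type":"object","properties":{"motion":{"type":"array","items":{"type":"array"}}},"required":["motion"]}

```bash
mkdir -p pics; ls; cat > h.py <<'E'
import numpy as np, cv2
from bench import monitor, viewer, workorder, spotter
from scipy.spatial.transform import Rotation as R
def K(c):
    f=192/np.tan(np.radians(c['fovy'])/2); return np.array([[f,0,c['cx']],[0,f,c['cy']],[0,0,1.]])
def pix2w(cal,uv,z):
    "pixels (N,2) -> world points on plane z"
    p=cv2.undistortPoints(np.float64(uv).reshape(-1,1,2),K(cal),np.array(cal['distortion'],float)).reshape(-1,2)
    T=np.array(cal['extrinsics']); d=np.c_[p,np.ones(len(p))]@T[:3,:3].T; o=T[:3,3]
    return o+d*((z-o[2])/d[:,2])[:,None]
def w2pix(cal,P):
    T=np.linalg.inv(np.array(cal['extrinsics'])); P=np.float64(P).reshape(-1,3)
    return cv2.projectPoints(P,cv2.Rodrigues(T[:3,:3])[0],T[:3,3],K(cal),np.array(cal['distortion'],float))[0].reshape(-1,2)
def rect(mask,cal,z):
    "min area rect of mask projected to plane z: centre, (short,long), yaw of long axis"
    cs=cv2.findContours(mask.astype(np.uint8),cv2.RETR_EXTERNAL,cv2.CHAIN_APPROX_NONE)[0]
    c=max(cs,key=cv2.contourArea).reshape(-1,2)
    w=pix2w(cal,c,z)[:,:2]; (cx,cy),(a,b),ang=cv2.minAreaRect(np.float32(w*1000))
    if a>b: a,b,ang=b,a,ang-90
    return np.round([cx,cy,a,b,(ang+90+90)%180-90],1)
def obs():
    o=monitor.get_obs(); return o
def moves(target,yaw=None):
    "shift (units) and turn about tool z (units) from current pose to target world xyz"
    o=monitor.get_obs(); w,x,y,z=o['eef_rot']; r=R.from_quat([x,y,z,w])
    d=r.inv().apply(np.array(target)-o['eef_pos'])/0.06
    t=None
    if yaw is not None: # yaw: world angle of jaw (tool y) axis, mod 180
        ty=r.as_matrix()[:,1]; cur=np.degrees(np.arctan2(ty[1],ty[0]))
        dd=(yaw-cur+90)%180-90; t=-dd/8
    return np.round(d,2),t
E
python3 - <<'E'
from h import *
print(obs())
for n in ('top','side','wrist'):
    cv2.imwrite(f'pics/{n}0.png',viewer.camera(n)); c=viewer.calibration(n); print(n,c['fovy'],np.round(c['extrinsics'],3).tolist(),c['distortion'])
    im=None
E
```

```text
pics
{'time_s': 0.0, 'q': array([-1.53229429e+00,  1.81542763e-01,  1.60799634e+00, -7.84361235e-06,
        1.35379086e+00, -2.06291353e-01]), 'dq': array([-0.00218942,  0.00109718,  0.00089739, -0.00018768, -0.00070735,
       -0.00055437]), 'joint_efforts': array([ 4.56953067e-04, -4.44871759e+01, -3.51337659e+01, -2.00293025e-04,
        8.97963066e-03, -8.37719057e-06]), 'eef_pos': array([ 0.1393532 , -0.55731091,  0.2383888 ]), 'eef_rot': array([-8.65923255e-04,  9.92518393e-01,  1.22092115e-01,  6.89746468e-05]), 'wrist_force': array([ 0.81545465, -0.31363837, -0.56393247]), 'torque': array([0.01399517, 0.00642816, 0.03671522]), 'opening': 1.002247984615159}
top 51.740358896440306 [[-0.02, -0.976, 0.219, 0.191], [-1.0, 0.02, -0.004, -0.004], [-0.001, -0.219, -0.976, 1.551], [0.0, 0.0, 0.0, 1.0]] [0.02026122 0.         0.         0.         0.        ]
side 49.45714006853045 [[0.994, -0.045, 0.104, 0.337], [-0.113, -0.472, 0.875, -1.28], [0.01, -0.881, -0.474, 0.775], [0.0, 0.0, 0.0, 1.0]] [0.01754414 0.         0.         0.         0.        ]
wrist 67.49702051717338 [[0.243, -0.937, -0.253, 0.203], [-0.97, -0.235, -0.061, -0.541], [-0.002, 0.26, -0.966, 0.373], [0.0, 0.0, 0.0, 1.0]] [-0.02618623  0.          0.          0.          0.        ]
```

View pics/top0.png

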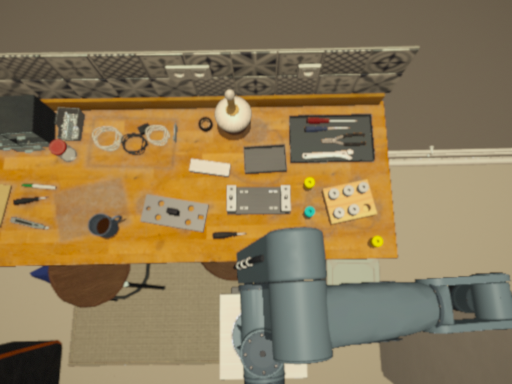

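View pics/side0.png

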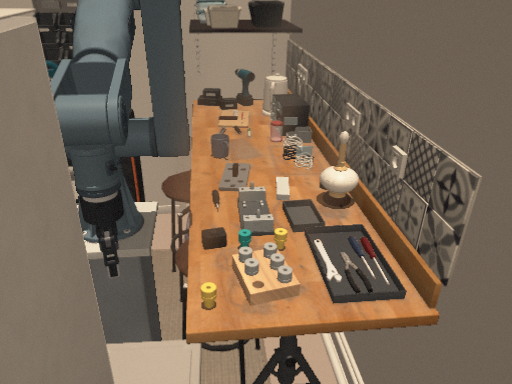

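```bash
python3 - <<'E'
from h import *
c=viewer.calibration('top')
for n,z in (('fixture',.06),('blank',.025),('template',.014),('rack',.04),('tray',.03),('power_brick',.046),('screwdriver_short',.02)):
    for d in spotter.outline_of('top',n)[:2]:
        print(n,round(d['score'],2),np.round(np.array(d['centre'])*[512,384]),rect(d['region'],c,z))
for d in spotter.search_frame('top','bush_a'):
    p=np.array(d['centre'])*[512,384]; print('bush',round(d['score'],2),p.round(),pix2w(c,p,.065).round(3)[0])
E
```

```text
fixture 0.74 [257. 197.] [498.6   5.2 117.8 247.9  88.8]
fixture 0.7 [361. 187.] [ 539.  -399.9   42.4   44.8   -4.2]
blank 0.58 [214. 166.] [640.9 196.7  63.7 165.1  77.6]
template 0.6 [175. 213.] [462.4 334.8 110.7 250.1  78.8]
rack 0.81 [352. 204.] [ 487.7 -348.8  149.2  192.7  -78.4]
tray 0.65 [267. 159.] [674.2 -25.2 122.3 170.2 -87.5]
screwdriver_short 0.53 [223. 234.] [372.8 139.4  27.1  93.   88.8]
bush 0.67 [332. 193.] [ 0.518 -0.278  0.065]
bush 0.64 [308. 210.] [ 0.456 -0.184  0.065]
bush 0.57 [363. 187.] [ 0.54  -0.401  0.065]
bush 0.55 [308. 182.] [ 0.564 -0.191  0.065]
bush 0.43 [349. 191.] [ 0.524 -0.346  0.065]
bush 0.41 [339. 215.] [ 0.432 -0.3    0.065]
```

The top view shows the fixture at (257,200), jig plate (175,212), pale blank (209,167), tray (265,159) and the rack with six bushes at (350,202). The turquoise and yellow look-alikes are at (309,211), (309,183) and (377,241). In the side view the power brick is at (213,237), near the rack.

```bash
python3 - <<'E'
from h import *
c=viewer.calibration('side'); viewer.camera('side')
print('brick',[ (round(d['score'],2),pix2w(c,np.array(d['centre'])*[512,384],.03)[0].round(3)) for d in spotter.search_frame('side','power_brick')])
print('drv',[ (round(d['score'],2),pix2w(c,np.array(d['centre'])*[512,384],.01)[0].round(3)) for d in spotter.search_frame('side','screwdriver_short')])
print(moves([.64,.197,.2],-12.4))
E
```

```text
brick [(0.91, array([ 0.347, -0.146,  0.03 ])), (0.32, array([0.46 , 0.276, 0.03 ]))]
drv [(0.53, array([0.376, 0.173, 0.01 ]))]
(array([ 11.14, -10.18,   0.66]), np.float64(-7.946977328340115))
```

Call:
move_arm([
  [[1,-0.5,0],[0,0,-0.8],100],
  [[1.7,-1.3,0],[0,0,-1.6],100],
  [[2.4,-2.0,0],[0,0,-2.4],100],
  [[3.1,-2.7,0],[0,0,-3.2],100],
  [[3.8,-3.4,0],[0,0,-4.0],100],
  [[4.5,-4.1,0],[0,0,-4.8],100],
  [[5.2,-4.8,0],[0,0,-5.6],100],
  [[5.9,-5.5,0],[0,0,-6.4],100],
  [[6.6,-6.2,0],[0,0,-7.2],100],
  [[7.3,-6.8,0],[0,0,-8],100],
])

```text
time_s: 1.95
eef_pos: [0.4663, -0.0539, 0.2397]
eef_rot: [0.001, 0.776, 0.631, 0.0]
wrist_force: [0.2, -0.6, 0.1]
opening: 1.005
```

```bash
python3 - <<'E'
from h import *
print(obs()['eef_pos'],obs()['time_s'])
print(moves([.64,.197,.2],-12.4))
E
```

```text
[ 0.46628774 -0.05388912  0.23973824] 1.95
(array([4.68, 1.98, 0.66]), np.float64(0.08372252675063052))
```

```bash
python3 - <<'E'
from h import *
c=viewer.calibration('wrist'); cv2.imwrite('pics/w1.png',viewer.camera('wrist'))
for n,z in (('fixture',.06),('tray',.03)):
    for d in spotter.outline_of('wrist',n)[:1]:
        print(n,round(d['score'],2),np.round(np.array(d['centre'])*[512,384]),rect(d['region'],c,z))
print(w2pix(c,[[.4986,.11,.06],[.4986,-.1,.06],[.4986,.005,.015]]).round())
E
```

```text
fixture 0.83 [279. 107.] [507.    4.1 103.7 241.7  88.8]
tray 0.59 [420. 101.] [671.5 -22.5 122.6 172.5 -87.9]
[[254.   9.]
 [291. 209.]
 [272. 117.]]
```

View pics/w1.png

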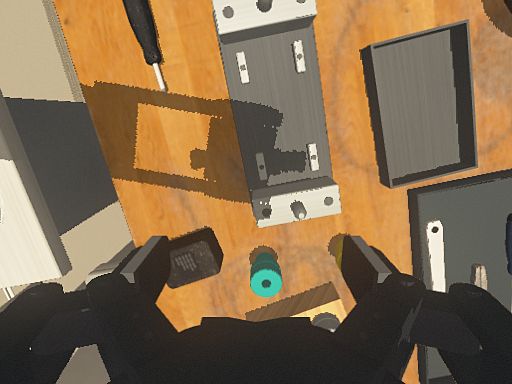

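Call:
move_arm([
  [[1,0.4,0.1],[0,0,0],100],
  [[1.9,0.8,0.2],[0,0,0],100],
  [[2.8,1.2,0.3],[0,0,0],100],
  [[3.7,1.6,0.5],[0,0,0],100],
  [[4.68,1.98,0.66],[0,0,0],100],
  [[4.68,1.98,0.66],[0,0,0],100],
  [[4.68,1.98,0.66],[0,0,0],100],
])

```text
time_s: 2.98
eef_pos: [0.6397, 0.1928, 0.1992]
eef_rot: [-0.0, 0.777, 0.629, -0.001]
wrist_force: [-0.1, -0.3, -0.2]
opening: 1.0
```

```bash
python3 - <<'E'
from h import *
c=viewer.calibration('wrist'); cv2.imwrite('pics/w2.png',viewer.camera('wrist'))
for n,z in (('blank',.025),):
    for d in spotter.outline_of('wrist',n)[:2]:
        r=rect(d['region'],c,z)
        print(n,round(d['score'],2),np.round(np.array(d['centre'])*[512,384]),r)
        print(moves([r[0]/1e3,r[1]/1e3,.1],r[4]-90))
print(obs()['eef_pos'])
E
```

```text
blank 0.8 [260. 163.] [645.  200.2  52.3 161.9  80.7]
(array([0.15, 0.05, 1.67]), np.float64(-0.34940046635765754))
[0.63987203 0.19230328 0.20041727]
```

View pics/w2.png

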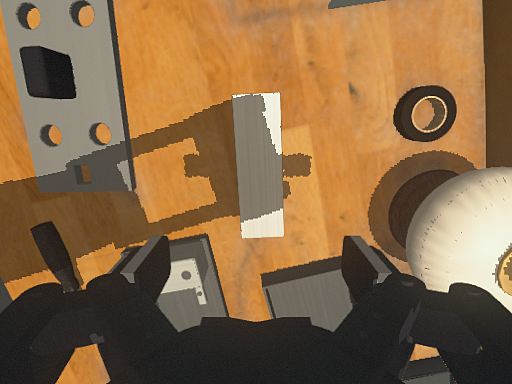

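The wrist view shows the blank cleanly at (260,165). Its network outline measures 52x162 mm, which agrees with its true size. I'll grip it.

Call:
move_arm([
  [[0.08,0.05,0.8],[0,0,-0.2],100],
  [[0.15,0.05,1.67],[0,0,-0.35],100],
  [[0.15,0.05,2.3],[0,0,-0.35],100],
  [[0.15,0.05,2.8],[0,0,-0.35],100],
  [[0.15,0.05,3.13],[0,0,-0.35],100],
  [[0.15,0.05,3.13],[0,0,-0.35],100],
  [[0.15,0.05,3.13],[0,0,-0.35],40],
  [[0.15,0.05,3.13],[0,0,-0.35],40],
  [[0.15,0.05,3.13],[0,0,-0.35],20],
  [[0.15,0.05,3.13],[0,0,-0.35],20],
])

```text
time_s: 4.32
eef_pos: [0.6459, 0.2026, 0.0141]
eef_rot: [0.001, 0.761, 0.648, 0.001]
wrist_force: [-1.4, -1.2, 5.6]
opening: 0.564
```

Call:
move_arm([
  [[0,0,0],[0,0,0],20],
  [[0,0,0],[0,0,0],20],
  [[0,0,-0.5],[0,0,0],20],
  [[0,0,-1.5],[0,0,0],20],
  [[0,0,-2.5],[0,0,0],20],
  [[0,0,-3.2],[0,0,0],20],
])

```text
time_s: 5.08
eef_pos: [0.645, 0.2026, 0.207]
eef_rot: [0.001, 0.761, 0.648, 0.001]
wrist_force: [0.7, -0.6, -6.1]
opening: 0.57
```

```bash
python3 - <<'E'
from h import *
print(obs()['eef_pos'],obs()['opening'])
# view position: TCP offset in -y so the fixture is seen ahead
for p in ([.50,-.09,.3],[.5,.0,.3]): print(moves(p,-1.2))
E
```

```text
[0.64504234 0.20257479 0.2070067 ] 0.570466228756111
(array([-5.2 , -1.61, -1.56]), np.float64(-0.9947238476988165))
(array([-3.72, -1.85, -1.56]), np.float64(-0.9947238476988165))
```

```bash
python3 - <<'E'
from h import *
print(moves([.35,-.05,.3],-1.2))
E
```

```text
(array([-4.94, -4.18, -1.56]), np.float64(-0.9947238476988165))
```

Call:
move_arm([
  [[-0.5,-0.4,-0.7],[0,0,-0.2],20],
  [[-1.1,-0.9,-1.2],[0,0,-0.4],20],
  [[-1.7,-1.4,-1.56],[0,0,-0.6],20],
  [[-2.3,-1.9,-1.56],[0,0,-0.8],20],
  [[-2.9,-2.4,-1.56],[0,0,-1],20],
  [[-3.5,-2.9,-1.56],[0,0,-1],20],
  [[-4.1,-3.4,-1.56],[0,0,-1],20],
  [[-4.6,-3.8,-1.56],[0,0,-1],20],
  [[-4.94,-4.18,-1.56],[0,0,-1],20],
  [[-4.94,-4.18,-1.56],[0,0,-1],20],
])

```text
time_s: 6.32
eef_pos: [0.3484, -0.0507, 0.2972]
eef_rot: [0.0, 0.715, 0.699, -0.0]
wrist_force: [-0.2, 0.3, -5.5]
opening: 0.567
```

```bash
python3 - <<'E'
from h import *
c=viewer.calibration('wrist'); im=viewer.camera('wrist'); cv2.imwrite('pics/w3.png',cv2.resize(im,(800,600),interpolation=cv2.INTER_CUBIC))
print(obs()['eef_pos'],obs()['opening'])
for d in spotter.outline_of('wrist','fixture')[:1]:
        r=rect(d['region'],c,.06); print(round(d['score'],2),r)
for d in spotter.outline_of('wrist','blank')[:1]: print('blank in hand',d['score'],np.array(d['centre'])*[512,384])
E
```

```text
[ 0.34926141 -0.05040182  0.29740412] 0.5645895256597397
0.9 [497.4   7.6 119.5 244.6  88.7]
blank in hand 0.86 [257.792 194.496]
```

View pics/w3.png

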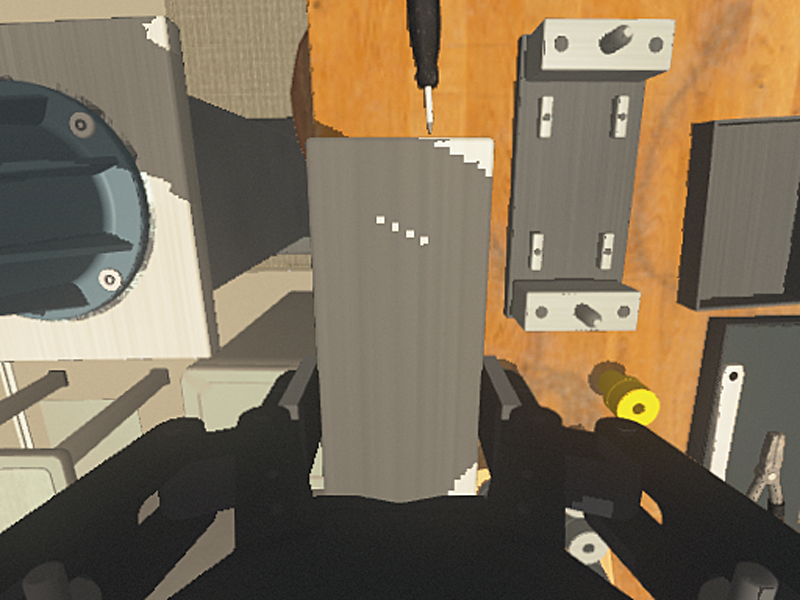

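```bash
python3 - <<'E'
from h import *
c=viewer.calibration('wrist'); s=512/800
f=lambda p,z: pix2w(c,np.array(p,float)*s,z).round(4)[:,:2]
a=f([(561,44),(656,44),(541,312),(625,312)],.06); print(a.tolist(),a.mean(0))
r=f([(545,116),(621,116),(537,251),(607,250)],.025); print(r.tolist(),r.mean(0))
for q in (a,r):
    print('yaw',np.degrees(np.arctan2(*( (q[0]+q[1]-q[2]-q[3])[::-1]))))
e=f([(308,140),(494,139),(483,494)],.2974+.011); print('blank',e.tolist())
o=obs(); print(o['eef_pos'])
E
```

```text
[[0.4752, 0.1135], [0.5476, 0.113], [0.4722, -0.0967], [0.5459, -0.0983]] [0.510225 0.007875]
[[0.4767, 0.0669], [0.5421, 0.0661], [0.4763, -0.049], [0.5409, -0.0492]] [0.509  0.0087]
yaw 89.36114115390458
yaw 89.60349574486685
blank [[0.3276, 0.0271], [0.3763, 0.0264], [0.3766, -0.0826]]
[ 0.3499926  -0.04996131  0.29748313]
```

```bash
python3 - <<'E'
from h import *
for z in (.3,.1,.033,.0295): print(moves([.5075,.0115,z],-.8))
E
```

```text
(array([ 1.08,  2.6 , -0.04]), np.float64(-0.04666784093016929))
(array([1.08, 2.6 , 3.29]), np.float64(-0.04666784093016929))
(array([1.08, 2.6 , 4.41]), np.float64(-0.04666784093016929))
(array([1.08, 2.6 , 4.47]), np.float64(-0.04666784093016929))
```

Call:
move_arm([
  [[0.4,0.9,0],[0,0,-0.05],20],
  [[0.8,1.8,0],[0,0,-0.05],20],
  [[1.08,2.6,0],[0,0,-0.05],20],
  [[1.08,2.6,0.8],[0,0,-0.05],20],
  [[1.08,2.6,1.7],[0,0,-0.05],20],
  [[1.08,2.6,2.6],[0,0,-0.05],20],
  [[1.08,2.6,3.29],[0,0,-0.05],20],
  [[1.08,2.6,3.5],[0,0,-0.05],20],
  [[1.08,2.6,3.5],[0,0,-0.05],20],
])

```text
time_s: 7.6
eef_pos: [0.5073, 0.0119, 0.0872]
eef_rot: [-0.001, 0.712, 0.703, -0.0]
wrist_force: [-0.8, 0.0, -5.5]
opening: 0.566
```

```bash
python3 - <<'E'
from h import *
im=viewer.camera('wrist'); cv2.imwrite('pics/w4.png',im)
print(obs()['eef_pos'],obs()['opening'],obs()['wrist_force'], moves([.5075,.0115,.033],-.8))
E
```

```text
[0.50836778 0.01148156 0.08853375] 0.5679657075792758 [-0.16052719 -0.40649817 -5.15046906] (array([ 0.  , -0.02,  0.93]), np.float64(0.007875457844811251))
```

View pics/w4.png

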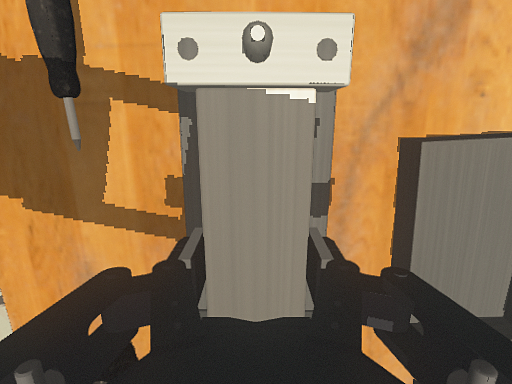

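Call:
move_arm([
  [[0,0,0.4],[0,0,0],20],
  [[0,0,0.7],[0,0,0],20],
  [[0,0,0.85],[0,0,0],20],
  [[0,0,0.93],[0,0,0],20],
  [[0,0,0.98],[0,0,0],20],
  [[0,0,0.98],[0,0,0],20],
])

```text
time_s: 8.4
eef_pos: [0.5077, 0.0112, 0.0292]
eef_rot: [0.0, 0.712, 0.702, 0.0]
wrist_force: [-0.9, -0.6, -6.5]
opening: 0.578
```

```bash
python3 - <<'E'
from h import *
o=obs();print(o['eef_pos'],o['opening'],o['wrist_force'],o['torque'])
E
```

```text
[0.5076985  0.01118065 0.02922464] 0.577752946823018 [-0.85443532 -0.64397871 -6.53363401] [ 0.03024003  0.04950179 -0.01900346]
```

Call:
move_arm([
  [[0,0,0.02],[0,0,0],20],
  [[0,0,0.02],[0,0,0],70],
  [[0,0,0.02],[0,0,0],100],
  [[0,0,0.02],[0,0,0],100],
  [[0,0,0.02],[0,0,0],100],
  [[0,0,-0.8],[0,0,0],100],
  [[0,0,-1.8],[0,0,0],100],
  [[0,0,-2.8],[0,0,0],100],
  [[0,0,-3.6],[0,0,0],100],
])

```text
time_s: 9.52
eef_pos: [0.5075, 0.0113, 0.2475]
eef_rot: [0.001, 0.712, 0.702, 0.001]
wrist_force: [0.3, -1.6, 0.3]
opening: 0.999
```

```bash
python3 - <<'E'
from h import *
c=viewer.calibration('wrist'); im=viewer.camera('wrist'); cv2.imwrite('pics/w5.png',im)
o=obs();print(o['eef_pos'],o['opening'],o['wrist_force'])
for d in spotter.outline_of('wrist','blank')[:1]: print(d['score'],rect(d['region'],c,.04),rect(d['region'],c,.05))
c2=viewer.calibration('top'); viewer.camera('top')
for d in spotter.outline_of('top','template')[:1]: r=rect(d['region'],c2,.014);print(d['score'],r); print(moves([r[0]/1e3,r[1]/1e3,.25],r[4]-90))
E
```

```text
[0.51057126 0.01075248 0.25416303] 1.0014252079023118 [3.26665682 0.4324866  4.78537807]
0.67 [507.5   9.3  50.2 158.9  89.2] [507.5  11.3  48.7 154.2  89.2]
0.94 [462.8 336.9 111.6 250.5  79.5]
(array([ 5.42, -0.82, -0.08]), np.float64(1.2160057098097372))
```

View pics/w5.png

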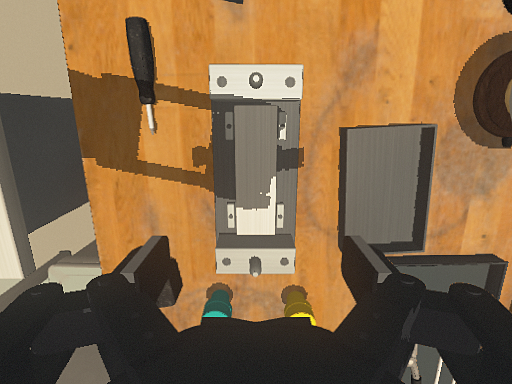

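The blank lies between the four rails, with equal gaps on both sides (outline 50x159 mm at z = 0.04). I'll measure the fixture again from this frame and go on to the plate.

```bash
python3 - <<'E'
from h import *
im=cv2.imread('pics/w5.png')
c=viewer.calibration('wrist')  # arm has not moved since (settled)
f=lambda p,z: pix2w(c,np.array(p,float),z).round(4)[:,:2]
a=f([(223.5,83),(290,82),(225.5,262.5),(282,261.5)],.06); print(a.tolist(),a.mean(0),np.degrees(np.arctan2(*( (a[0]+a[1]-a[2]-a[3])[::-1]))))
b=f([(210,66),(302,65),(218,273),(295,271)],.06); print(b.tolist(),b.mean(0))
print(obs()['eef_pos'],moves([.463,.337,.25],-10.5))
E
```

```text
[[0.4757, 0.1107], [0.5455, 0.1108], [0.4694, -0.0982], [0.5393, -0.0979]] [0.507475 0.00635 ] 88.28548022269763
[[0.4623, 0.1276], [0.5577, 0.1273], [0.4594, -0.1127], [0.5557, -0.1113]] [0.508775 0.007725]
[0.50755473 0.01124514 0.24546161] (array([ 5.42, -0.82, -0.08]), np.float64(1.2160057098097372))
```

Call:
move_arm([
  [[0.8,-0.1,0],[0,0,0.2],100],
  [[1.7,-0.2,0],[0,0,0.4],100],
  [[2.6,-0.3,0],[0,0,0.6],100],
  [[3.5,-0.4,0],[0,0,0.8],100],
  [[4.4,-0.6,0],[0,0,1],100],
  [[5.0,-0.8,0],[0,0,1.2],100],
  [[5.0,-0.8,0],[0,0,1.2],100],
  [[5.0,-0.8,0],[0,0,1.2],100],
])

```text
time_s: 10.72
eef_pos: [0.4625, 0.3112, 0.2429]
eef_rot: [-0.0, 0.768, 0.641, -0.002]
wrist_force: [0.9, -0.5, -0.6]
opening: 0.996
```

```bash
python3 - <<'E'
from h import *
c=viewer.calibration('wrist'); im=viewer.camera('wrist'); cv2.imwrite('pics/w6.png',im)
print(obs()['eef_pos'],obs()['time_s'])
for d in spotter.outline_of('wrist','template')[:2]:
    r=rect(d['region'],c,.014); print(round(d['score'],2),r,np.array(d['centre'])*[512,384])
E
```

```text
[0.46297356 0.31086278 0.24334556] 10.775
0.61 [464.5 338.2 110.6 250.9  79.3] [254.8224 135.0144]
```

View pics/w6.png

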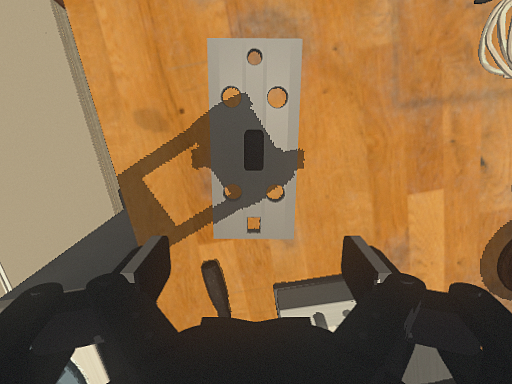

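```bash
python3 - <<'E'
from h import *
print(obs()['eef_pos'],moves([.4645,.3382,.03],-10.7))
E
```

```text
[0.46329182 0.3107235  0.243737  ] (array([ 0.46, -0.06,  3.56]), np.float64(0.032376882703156085))
```

Call:
move_arm([
  [[0.46,-0.06,0.7],[0,0,0],100],
  [[0.46,-0.06,1.6],[0,0,0],60],
  [[0.46,-0.06,2.5],[0,0,0],60],
  [[0.46,-0.06,3.2],[0,0,0],60],
  [[0.46,-0.06,3.54],[0,0,0],60],
  [[0.46,-0.06,3.54],[0,0,0],60],
  [[0.46,-0.06,3.54],[0,0,0],10],
  [[0.46,-0.06,3.54],[0,0,0],0],
  [[0.46,-0.06,3.54],[0,0,0],0],
  [[0.46,-0.06,3.54],[0,0,0],0],
])

```text
time_s: 12.08
eef_pos: [0.4663, 0.3405, 0.0346]
eef_rot: [0.001, 0.768, 0.64, 0.002]
wrist_force: [-0.1, -0.7, 6.2]
opening: 0.247
```

Call:
move_arm([
  [[0,0,0],[0,0,0],0],
  [[0,0,0],[0,0,0],0],
  [[0,0,-0.5],[0,0,0],0],
  [[0,0,-1.4],[0,0,0],0],
  [[0,0,-2.3],[0,0,0],0],
  [[0,0,-2.9],[0,0,0],0],
])

```text
time_s: 12.82
eef_pos: [0.4651, 0.3401, 0.2094]
eef_rot: [0.0, 0.768, 0.64, 0.002]
wrist_force: [0.9, -1.3, -5.0]
opening: 0.243
```

```bash
python3 - <<'E'
from h import *
o=obs();print(o['eef_pos'],o['opening'],o['wrist_force'],o['torque'],moves([.508,-.12,.22],-1.0),moves([.5085,.0085,.22],-1))
E
```

```text
[0.46507973 0.340063   0.20942597] 0.24279391237870926 [ 0.86030852 -1.30311597 -4.97372165] [ 0.02945725 -0.03218652  0.0390506 ] (array([-7.41,  2.08, -0.18]), np.float64(-1.169685781140176)) (array([-5.31,  1.71, -0.18]), np.float64(-1.169685781140176))
```

Call:
move_arm([
  [[-0.6,0.2,-0.18],[0,0,-0.1],0],
  [[-1.2,0.4,-0.18],[0,0,-0.3],0],
  [[-1.8,0.6,-0.18],[0,0,-0.4],0],
  [[-2.4,0.8,-0.18],[0,0,-0.6],0],
  [[-3.0,1.0,-0.18],[0,0,-0.7],0],
  [[-3.6,1.2,-0.18],[0,0,-0.8],0],
  [[-4.2,1.4,-0.18],[0,0,-1],0],
  [[-4.8,1.6,-0.18],[0,0,-1.1],0],
  [[-5.31,1.71,-0.18],[0,0,-1.17],0],
  [[-5.31,1.71,-0.18],[0,0,-1.17],0],
])

```text
time_s: 14.08
eef_pos: [0.5079, 0.006, 0.2171]
eef_rot: [0.0, 0.714, 0.7, -0.0]
wrist_force: [-0.4, 0.9, -4.1]
opening: 0.251
```

```bash
python3 - <<'E'
from h import *
c=viewer.calibration('wrist'); im=viewer.camera('wrist'); cv2.imwrite('pics/w7.png',cv2.resize(im,(800,600),interpolation=cv2.INTER_CUBIC))
o=obs();print(o['eef_pos'],o['eef_rot'],o['opening'])
for d in spotter.outline_of('wrist','template')[:1]: print(d['score'],rect(d['region'],c,o['eef_pos'][2]-.0206))
E
```

```text
[0.50779329 0.0072572  0.21699286] [-2.55722412e-04  7.14062576e-01  7.00081832e-01 -2.01372229e-05] 0.24932043711101531
0.81 [508.6  35.8 111.6 181.3  88.8]
```

View pics/w7.png

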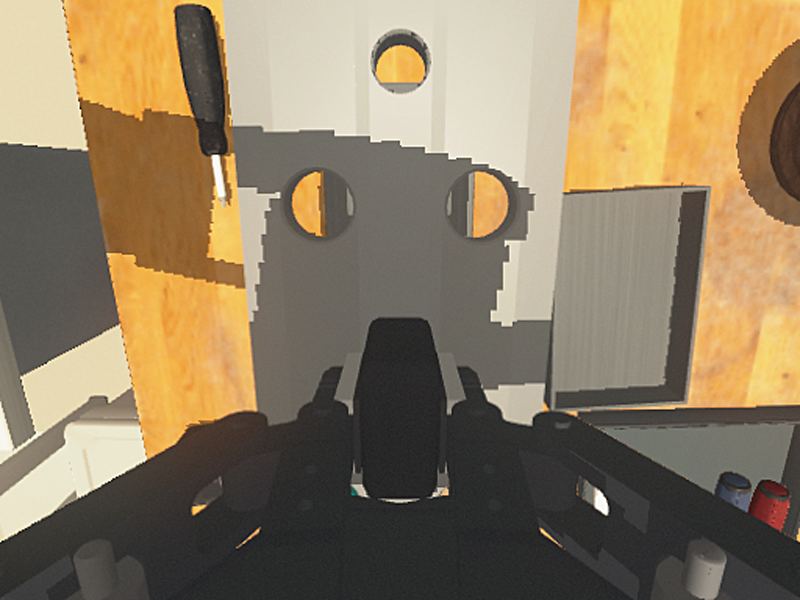

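```bash
python3 - <<'E'
from h import *
c=viewer.calibration('wrist'); s=.64
o=obs(); p=o['eef_pos']
q=pix2w(c,np.array([(401,61),(320,203.5),(481.5,203.5)])*s,p[2]-.0206)[:,:2].round(4); print(p,q.tolist())
h=q[0]; b=(q[1]+q[2])/2; d=h-b; print('bore mid->hole',d*1e3,'yaw',np.degrees(np.arctan2(d[1],d[0])),'bores',(q[2]-q[1])*1e3)
yaw=np.radians(89.0); print('origin from bores',b-.06*np.array([np.cos(yaw),np.sin(yaw)]),'from hole',h-.105*np.array([np.cos(yaw),np.sin(yaw)]))
E
```

```text
[0.50777748 0.00801074 0.21698068] [[0.5102, 0.1109], [0.4819, 0.0672], [0.5367, 0.0662]]
bore mid->hole [ 0.9 44.2] yaw 88.83350505200083 bores [54.8 -1. ]
origin from bores [0.50825286 0.00670914] from hole [0.5083675  0.00591599]
```

Call:
move_arm([
  [[0.02,0,0.6],[0,0,0],0],
  [[0.02,0,1.2],[0,0,0],0],
  [[0.02,0,1.45],[0,0,0],0],
  [[0.02,0,1.55],[0,0,0],0],
  [[0.02,0,1.63],[0,0,0],0],
  [[0.02,0,1.67],[0,0,0],0],
  [[0.02,0,1.67],[0,0,0],0],
])

```text
time_s: 15.05
eef_pos: [0.5086, 0.009, 0.1174]
eef_rot: [0.0, 0.713, 0.701, 0.0]
wrist_force: [-0.8, 0.4, -3.8]
opening: 0.25
```

```bash
python3 - <<'E'
from h import *
c=viewer.calibration('wrist'); im=viewer.camera('wrist'); cv2.imwrite('pics/w8.png',cv2.resize(im[:240,100:420],(800,600),interpolation=cv2.INTER_CUBIC))
o=obs();print(o['eef_pos'],o['eef_rot'],o['opening'],o['wrist_force'],o['torque'])
E
```

```text
[0.50861469 0.00896591 0.1174634 ] [4.22714017e-04 7.13358395e-01 7.00799212e-01 2.91473035e-04] 0.25014897292691585 [-0.00799056  0.14742135 -3.15397276] [ 0.02456261 -0.04334369  0.02188464]
```

View pics/w8.png

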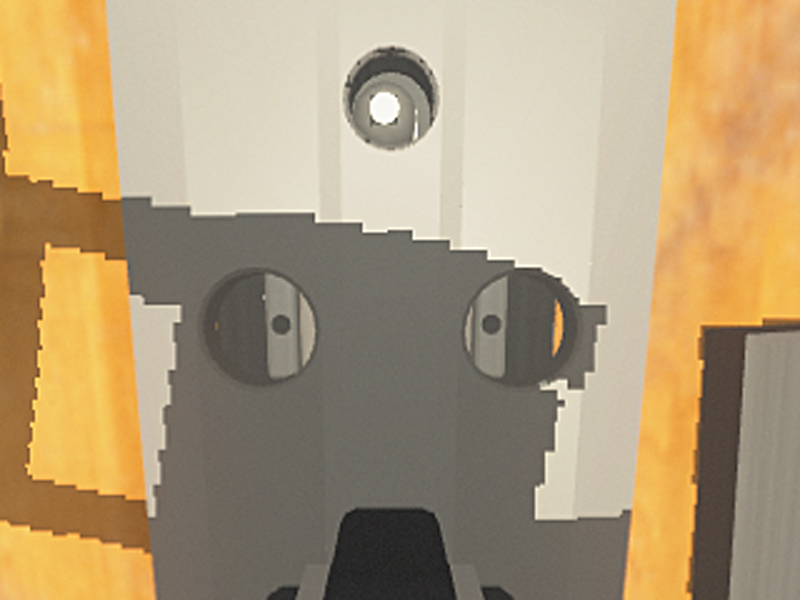

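Call:
move_arm([
  [[0,-0.012,0.1],[0,0,0],0],
  [[0,-0.012,0.18],[0,0,0],0],
  [[0,-0.012,0.26],[0,0,0],0],
  [[0,-0.012,0.32],[0,0,0],0],
  [[0,-0.012,0.32],[0,0,0],0],
])

```text
time_s: 15.72
eef_pos: [0.5072, 0.0091, 0.0973]
eef_rot: [-0.0, 0.713, 0.701, -0.0]
wrist_force: [-0.0, 0.0, -4.6]
opening: 0.243
```

```bash
python3 - <<'E'
from h import *
o=obs();print(o['eef_pos'],o['eef_rot'],o['opening'],o['wrist_force'],o['torque'])
E
```

```text
[0.50722376 0.00912979 0.09726994] [-3.40013153e-04  7.13354214e-01  7.00803545e-01 -2.04469233e-04] 0.24300995784608134 [-0.04225662  0.04640006 -4.57368295] [0.08726959 0.01009912 0.03885314]
```

Call:
move_arm([
  [[0,0,0.04],[0,0,0],0],
  [[0,0,0.06],[0,0,0],0],
  [[0,0,0.06],[0,0,0],0],
])

```text
time_s: 16.1
eef_pos: [0.5076, 0.009, 0.0946]
eef_rot: [0.0, 0.713, 0.701, 0.0]
wrist_force: [-2.5, -0.8, 3.2]
opening: 0.248
```

Call:
move_arm([
  [[0,0,0],[0,0,0],60],
  [[0,0,0],[0,0,0],60],
  [[0,0,0],[0,0,0],60],
  [[0,0,0],[0,0,0],60],
  [[0,0,-0.8],[0,0,0],60],
  [[0,0,-1.6],[0,0,0],60],
  [[0,0,-2.4],[0,0,0],60],
  [[0,0,-3],[0,0,0],60],
  [[0,0,-3],[0,0,0],60],
])

```text
time_s: 17.23
eef_pos: [0.5094, 0.0087, 0.2777]
eef_rot: [0.003, 0.713, 0.701, 0.002]
wrist_force: [0.7, -0.1, -0.1]
opening: 0.602
```

```bash
python3 - <<'E'
from h import *
c=viewer.calibration('wrist'); im=viewer.camera('wrist'); cv2.imwrite('pics/w9.png',im)
o=obs();print(o['eef_pos'],o['opening'],o['wrist_force'],o['time_s'])
for d in spotter.outline_of('wrist','template')[:1]: print(d['score'],rect(d['region'],c,.074))
print(moves([.487,-.30,.25],None))
E
```

```text
[0.50820519 0.00893647 0.27538188] 0.5977254899430751 [-0.46739227 -0.29176307  0.05072879] 17.275
0.83 [507.5   6.8 112.5 253.   88.9]
(array([-5.16, -0.25,  0.4 ]), None)
```

View pics/w9.png

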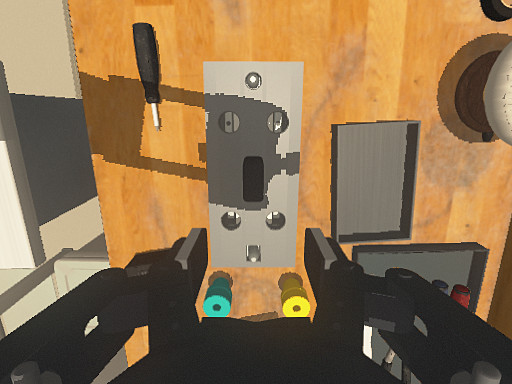

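The plate is on both pins: the pin shows centred in the hole at (254,80) and in the slot at (254,254). Contact came at the predicted height. Next is the rack.

```bash
python3 - <<'E'
from h import *
print(moves([.495,-.385,.25],11.6))
E
```

```text
(array([-6.57, -0.09,  0.4 ]), np.float64(-1.576725834698422))
```

Call:
move_arm([
  [[-0.8,0,0.1],[0,0,-0.2],60],
  [[-1.7,0,0.2],[0,0,-0.4],60],
  [[-2.6,0,0.3],[0,0,-0.6],60],
  [[-3.5,0,0.4],[0,0,-0.9],60],
  [[-4.4,0,0.4],[0,0,-1.2],60],
  [[-5.3,-0.05,0.4],[0,0,-1.4],60],
  [[-6.1,-0.09,0.4],[0,0,-1.58],60],
  [[-6.57,-0.09,0.4],[0,0,-1.58],60],
  [[-6.57,-0.09,0.4],[0,0,-1.58],75],
  [[-6.57,-0.09,0.4],[0,0,-1.58],75],
])

```text
time_s: 18.58
eef_pos: [0.4947, -0.3838, 0.2483]
eef_rot: [-0.002, 0.632, 0.775, 0.0]
wrist_force: [0.0, 0.2, 0.5]
opening: 0.751
```

```bash
python3 - <<'E'
from h import *
c=viewer.calibration('wrist'); im=viewer.camera('wrist'); cv2.imwrite('pics/w10.png',im)
o=obs();print(o['eef_pos'],o['opening'],o['time_s'])
for d in spotter.outline_of('wrist','rack')[:1]: print(d['score'],rect(d['region'],c,.04))
for d in spotter.search_frame('wrist','bush_a'):
    p=np.array(d['centre'])*[512,384]; print('bush',round(d['score'],2),p.round(),pix2w(c,p,.065).round(4)[0])
g=cv2.medianBlur(cv2.cvtColor(im,cv2.COLOR_BGR2GRAY),3)
h=cv2.HoughCircles(g,cv2.HOUGH_GRADIENT,1,25,param1=120,param2=18,minRadius=15,maxRadius=30)
if h is not None:
    for x,y,r in h[0]: print(x,y,r,pix2w(c,[(x,y)],.072).round(4)[0][:2])
E
```

```text
[ 0.49495657 -0.38360529  0.24889804] 0.7469494216851484 18.625
0.87 [ 491.7 -347.6  141.8  182.5  -79. ]
bush 0.97 [289. 195.] [ 0.5365 -0.3972  0.065 ]
bush 0.9 [359.  16.] [ 0.5628 -0.2035  0.065 ]
bush 0.88 [293. 146.] [ 0.528  -0.3421  0.065 ]
bush 0.79 [224.  89.] [ 0.4436 -0.2985  0.065 ]
bush 0.79 [117. 188.] [ 0.3411 -0.429   0.065 ]
bush 0.69 [298.  91.] [ 0.5199 -0.2849  0.065 ]
bush 0.67 [225. 141.] [ 0.454  -0.3522  0.065 ]
bush 0.6 [255.   1.] [ 0.4586 -0.2114  0.065 ]
223.5 87.5 18.5 [ 0.4434 -0.2981]
297.5 88.5 19.1 [ 0.518  -0.2837]
111.5 189.5 17.4 [ 0.3385 -0.43  ]
362.5 7.5 18.8 [ 0.5622 -0.1979]
292.5 196.5 16.8 [ 0.5398 -0.3968]
294.5 145.5 18.8 [ 0.5286 -0.3409]
343.5 24.5 15.6 [ 0.5481 -0.2163]
```

View pics/w10.png

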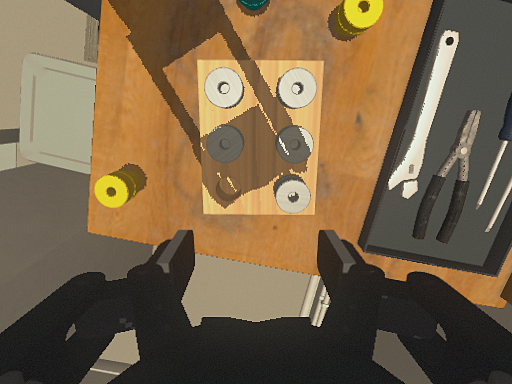

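The rack view shows five bushes: (224,88), (297,88), (225,144), (294,145) and (292,196). The pocket at (230,188) is empty. The rack model and the circle fits agree within 1 mm.

```bash
cat >> h.py <<'E'
def w2(*ts):
    for t in ts: print(t, *moves(t[:3],t[3]))
def bore(x,y,o=(.5076,.0077),yaw=88.9):
    a=np.radians(yaw-90); return np.array(o)+[x*np.cos(a)-y*np.sin(a),x*np.sin(a)+y*np.cos(a)]
E
python3 - <<'E'
from h import *
o=obs(); print(o['eef_pos'])
w2((.5180,-.2836,.15,11),(.5180,-.2836,.052,11))
for b in ((-28,60),(28,60),(-28,-60),(28,-60)): print(b,bore(b[0]/1e3,b[1]/1e3).round(4))
E
```

```text
[ 0.49529843 -0.38365763  0.24970028]
(0.518, -0.2836, 0.15, 11) [1.55 0.71 1.66] 0.08764727975631992
(0.518, -0.2836, 0.052, 11) [1.55 0.71 3.3 ] 0.08764727975631992
(-28, 60) [0.4808 0.0682]
(28, 60) [0.5367 0.0672]
(-28, -60) [ 0.4785 -0.0518]
(28, -60) [ 0.5344 -0.0528]
```

Call:
move_arm([
  [[0.8,0.35,0.4],[0,0,0.09],75],
  [[1.55,0.71,0.8],[0,0,0.09],75],
  [[1.55,0.71,1.6],[0,0,0.09],75],
  [[1.55,0.71,2.4],[0,0,0.09],75],
  [[1.55,0.71,3.0],[0,0,0.09],75],
  [[1.55,0.71,3.28],[0,0,0.09],75],
  [[1.55,0.71,3.28],[0,0,0.09],30],
  [[1.55,0.71,3.28],[0,0,0.09],20],
  [[1.55,0.71,3.28],[0,0,0.09],20],
  [[1.55,0.71,3.28],[0,0,0.09],20],
])

```text
time_s: 19.98
eef_pos: [0.5187, -0.2858, 0.0544]
eef_rot: [0.001, 0.637, 0.771, -0.0]
wrist_force: [-0.6, 0.6, 2.6]
opening: 0.447
```

Call:
move_arm([
  [[0,0,0],[0,0,0],20],
  [[0,0,-0.4],[0,0,0],20],
  [[0,0,-1.2],[0,0,0],20],
  [[0,0,-2],[0,0,0],20],
  [[0,0,-2.5],[0,0,0],20],
  [[0,0,-2.5],[0,0,0],20],
])

```text
time_s: 20.72
eef_pos: [0.5194, -0.2864, 0.2063]
eef_rot: [0.003, 0.637, 0.771, -0.0]
wrist_force: [0.2, 0.2, -1.5]
opening: 0.448
```

```bash
python3 - <<'E'
from h import *
c=viewer.calibration('wrist'); im=viewer.camera('wrist'); cv2.imwrite('pics/w11.png',im)
o=obs(); p=o['eef_pos'];print(p,o['opening'],o['wrist_force'])
s=viewer.camera('side'); cs=viewer.calibration('side')
q=w2pix(cs,[[p[0],p[1],p[2]-.01]])[0].round().astype(int); print(q)
r=s[q[1]-40:q[1]+35,q[0]-50:q[0]+50]; cv2.imwrite('pics/s11.png',np.hstack([cv2.resize(r,(400,300),interpolation=cv2.INTER_CUBIC),cv2.resize(im[60:360,56:456],(400,300))]))
w2((.5344,-.0528,.2,44),(.5344,-.0528,.118,44))
E
```

```text
[ 0.51838309 -0.2855048   0.20387743] 0.44889097245932613 [-0.20234276  0.97099836 -2.6482129 ]
[272 210]
(0.5344, -0.0528, 0.2, 44) [3.75 1.01 0.04] -4.137383518606674
(0.5344, -0.0528, 0.118, 44) [3.75 1.01 1.41] -4.137383518606674
```

View pics/s11.png

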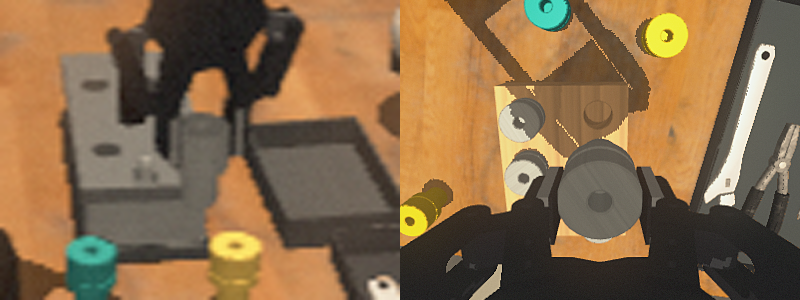

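```bash
cat >> h.py <<'E'
def held(im,c,p,rot,dz=.0176):
    "head circle in hand -> offset of bush axis from TCP in tool x,y (mm)"
    g=cv2.medianBlur(cv2.cvtColor(im,cv2.COLOR_BGR2GRAY),3)
    h=cv2.HoughCircles(g[140:330,180:330],cv2.HOUGH_GRADIENT,1,200,param1=80,param2=15,minRadius=32,maxRadius=60)
    if h is None: return None
    x,y,r=h[0][0]; x+=180;y+=140
    w=pix2w(c,[(x,y)],p[2]+dz)[0]; r3=R.from_quat([*rot[1:],rot[0]])
    return (x,y,r),(r3.inv().apply(w-p)*1e3).round(1)
E
python3 - <<'E'
from h import *
c=viewer.calibration('wrist'); o=obs(); im=cv2.imread('pics/w11.png')
print(held(im,c,o['eef_pos'],o['eef_rot']), o['eef_pos'])
# expected radius
T=np.array(c['extrinsics']); print(287*.02/(T[2,3]-o['eef_pos'][2]-.0176))
E
```

```text
((np.float32(261.5), np.float32(264.5), np.float32(57.2)), array([  1. ,   2.9, -17.6])) [ 0.51759376 -0.2849498   0.20226861]
48.958664760893846
```

```bash
python3 - <<'E'
from h import *
c=viewer.calibration('wrist'); o=obs(); p=o['eef_pos']; rot=o['eef_rot']; r3=R.from_quat([*rot[1:],rot[0]])
for px in ((256,261),(255.5,255)): print(px,(r3.inv().apply(pix2w(c,[px],p[2]+.0176)[0]-p)*1e3).round(1))
print(c['cx'],c['cy'])
w2((.5344,-.0528,.2,44),(.5344,-.0528,.13,44))
E
```

```text
(256, 261) [  2.8   0.4 -17.6]
(255.5, 255) [  5.8   0.1 -17.6]
255.5186193274423 192.20405724652014
(0.5344, -0.0528, 0.2, 44) [3.75 1.01 0.04] -4.137383518606674
(0.5344, -0.0528, 0.13, 44) [3.75 1.01 1.21] -4.137383518606674
```

Call:
move_arm([
  [[0.8,0.2,0],[0,0,-1],20],
  [[1.7,0.4,0],[0,0,-2],20],
  [[2.6,0.7,0],[0,0,-3],20],
  [[3.4,0.95,0],[0,0,-4],20],
  [[3.71,1.03,0],[0,0,-4.14],20],
  [[3.71,1.03,0.5],[0,0,-4.14],20],
  [[3.71,1.03,1.0],[0,0,-4.14],20],
  [[3.71,1.03,1.2],[0,0,-4.14],20],
  [[3.71,1.03,1.2],[0,0,-4.14],20],
])

```text
time_s: 21.95
eef_pos: [0.5357, -0.0552, 0.1299]
eef_rot: [-0.002, 0.391, 0.92, -0.0]
wrist_force: [-0.2, 0.2, -1.3]
opening: 0.45
```

```bash
python3 - <<'E'
from h import *
o=obs(); print(o['eef_pos'],o['opening'],o['wrist_force'])
w2((.5361,-.0546,.114,44),(.5361,-.0546,.113,44))
E
```

```text
[ 0.53571898 -0.05520325  0.1299236 ] 0.44960581395731686 [-0.17251867  0.18865119 -1.3062393 ]
(0.5361, -0.0546, 0.114, 44) [0.   0.01 0.27] -0.004609217779833585
(0.5361, -0.0546, 0.113, 44) [0.   0.01 0.28] -0.004609217779833585
```

Call:
move_arm([
  [[0,0.01,0.15],[0,0,0],20],
  [[0,0.01,0.2],[0,0,0],20],
  [[0,0.01,0.25],[0,0,0],20],
  [[0,0.01,0.28],[0,0,0],20],
  [[0,0.01,0.28],[0,0,0],20],
])

```text
time_s: 22.58
eef_pos: [0.538, -0.055, 0.1171]
eef_rot: [0.001, 0.39, 0.921, -0.0]
wrist_force: [-7.3, -0.1, 15.0]
opening: 0.448
```

```bash
python3 - <<'E'
from h import *
o=obs(); print(o['eef_pos'],o['opening'],o['wrist_force'],o['torque'])
E
```

```text
[ 0.53798983 -0.05502636  0.11710696] 0.4475388692077431 [-7.34326669 -0.13019068 14.96762302] [ 0.19824172  1.17090656 -0.01779943]
```

Contact with the foot about 1.4 mm into the bore, and a side-view shank-to-head width ratio of about 0.7. Both say thick, so it goes to the tray.

Call:
move_arm([
  [[0,0,-0.5],[0,0,0],20],
  [[0,0,-1.2],[0,0,0],20],
  [[0,0,-1.6],[0,0,0],20],
  [[0,0,-1.6],[0,0,0],20],
])

```text
time_s: 23.08
eef_pos: [0.5387, -0.0551, 0.213]
eef_rot: [0.003, 0.39, 0.921, 0.0]
wrist_force: [0.3, -0.3, -1.4]
opening: 0.451
```

```bash
python3 - <<'E'
from h import *
o=obs(); print(o['eef_pos'],o['opening'],o['wrist_force'])
for n in ('top','wrist'):
    c=viewer.calibration(n); viewer.camera(n)
    for k,z in (('tray',.03),('template',.074)):
        for d in spotter.outline_of(n,k)[:1]: print(n,k,round(d['score'],2),rect(d['region'],c,z))
w2((.672,-.074,.2,90),(.672,-.074,.048,90))
E
```

```text
[ 0.53868516 -0.05506658  0.21298914] 0.4507321538288696 [ 0.31776175 -0.29791721 -1.36615328]
top tray 0.66 [ 6.84e+02  4.20e+01  3.23e+01  8.83e+01 -6.00e-01]
top template 0.69 [505.5 102.7  57.7 116.9  -1.2]
wrist tray 0.7 [670.8   1.1 121.  123.2 -87. ]
wrist template 0.75 [507.7   6.7 111.8 251.5  88.9]
(0.672, -0.074, 0.2, 90) [-1.81  1.4   0.14] -5.74716216684039
(0.672, -0.074, 0.048, 90) [-1.81  1.4   2.68] -5.74716216684039
```

```bash
python3 - <<'E'
from h import *
w2((.672,.030,.2,44),(.672,.030,.05,44))
E
```

```text
(0.672, 0.03, 0.2, 44) [-0.56  2.6   0.14] 0.0028378331596101702
(0.672, 0.03, 0.05, 44) [-0.57  2.61  2.64] 0.0028378331596101702
```

Call:
move_arm([
  [[-0.2,0.9,0],[0,0,0],20],
  [[-0.4,1.8,0],[0,0,0],20],
  [[-0.57,2.61,0],[0,0,0],20],
  [[-0.57,2.61,0.8],[0,0,0],20],
  [[-0.57,2.61,1.6],[0,0,0],20],
  [[-0.57,2.61,2.3],[0,0,0],20],
  [[-0.57,2.61,2.64],[0,0,0],20],
  [[-0.57,2.61,2.66],[0,0,0],20],
])

```text
time_s: 24.38
eef_pos: [0.6726, 0.0297, 0.0493]
eef_rot: [-0.001, 0.391, 0.921, -0.0]
wrist_force: [-0.7, -0.4, -0.9]
opening: 0.446
```

Call:
move_arm([
  [[0,0,0],[0,0,0],65],
  [[0,0,0],[0,0,0],65],
  [[0,0,0],[0,0,0],65],
  [[0,0,-0.8],[0,0,0],75],
  [[0,0,-1.7],[0,0,0],75],
  [[0,0,-2.6],[0,0,0],75],
  [[0,0,-2.8],[0,0,0],75],
])

```text
time_s: 25.25
eef_pos: [0.6761, 0.0294, 0.2254]
eef_rot: [0.005, 0.39, 0.921, 0.001]
wrist_force: [0.4, -0.2, 0.1]
opening: 0.749
```

```bash
python3 - <<'E'
from h import *
o=obs(); print(o['eef_pos'],o['opening'],o['wrist_force'],o['time_s'])
c=viewer.calibration('wrist'); cv2.imwrite('pics/w12.png',viewer.camera('wrist'))
for k,z in (('tray',.03),('bush_a',.06)):
        for d in spotter.outline_of('wrist',k)[:3]: print(k,round(d['score'],2),np.array(d['centre'])*[512,384],rect(d['region'],c,z))
w2((.5290,-.3380,.2,11),(.5290,-.3380,.051,11))
E
```

```text
[0.67609963 0.02939544 0.22540779] 0.7494223135811662 [ 0.35245053 -0.18423079  0.0834565 ] 25.25
tray 0.83 [221.696  202.4064] [677.5 -21.7 110.2 171.8 -87.4]
bush_a 0.97 [  6.8096 169.3056] [ 483.6 -151.2   20.7   35.1  -59.4]
bush_a 0.81 [254.72   173.6064] [672.   31.4  39.6  44.5 -46. ]
bush_a 0.63 [ 62.8224 243.4944] [ 568.  -175.4   39.6   75.1   82.1]
(0.529, -0.338, 0.2, 11) [-2.73 -5.99  0.32] 4.128364507663971
(0.529, -0.338, 0.051, 11) [-2.73 -5.99  2.8 ] 4.128364507663971
```

Call:
move_arm([
  [[-0.4,-0.8,0.1],[0,0,0.5],75],
  [[-0.8,-1.6,0.2],[0,0,1],75],
  [[-1.2,-2.4,0.32],[0,0,1.6],75],
  [[-1.6,-3.2,0.32],[0,0,2.2],75],
  [[-2.0,-4.0,0.32],[0,0,2.8],75],
  [[-2.4,-4.8,0.32],[0,0,3.4],75],
  [[-2.6,-5.5,0.32],[0,0,4],75],
  [[-2.73,-5.99,0.6],[0,0,4.13],75],
  [[-2.73,-5.99,1.2],[0,0,4.13],75],
  [[-2.73,-5.99,1.2],[0,0,4.13],75],
])

```text
time_s: 26.65
eef_pos: [0.5256, -0.3356, 0.1412]
eef_rot: [-0.005, 0.637, 0.771, 0.0]
wrist_force: [0.5, -0.4, 0.6]
opening: 0.75
```

```bash
python3 - <<'E'
from h import *
o=obs(); print(o['eef_pos'])
w2((.5290,-.3403,.052,11))
E
```

```text
[ 0.52560236 -0.33561287  0.14117782]
(0.529, -0.3403, 0.052, 11) [-0.1   0.05  1.49] -0.008915280389350855
```

Call:
move_arm([
  [[0,0,0],[0,0,0],75],
  [[0,0,0],[0,0,0],75],
])

```text
time_s: 26.9
eef_pos: [0.5298, -0.338, 0.1482]
eef_rot: [0.001, 0.636, 0.772, -0.0]
wrist_force: [1.2, 0.3, -0.2]
opening: 0.751
```

```bash
python3 - <<'E'
from h import *
o=obs(); print(o['eef_pos'],o['eef_rot'])
w2((.5290,-.3403,.052,11))
E
```

```text
[ 0.52978553 -0.33797514  0.14820576] [ 9.97415980e-04  6.35832934e-01  7.71826070e-01 -5.66166217e-05]
(0.529, -0.3403, 0.052, 11) [-0.03 -0.02  1.6 ] 0.004553667233215819
```

Call:
move_arm([
  [[-0.03,-0.01,0.6],[0,0,0],75],
  [[-0.03,-0.01,1.2],[0,0,0],75],
  [[-0.03,-0.01,1.6],[0,0,0],75],
  [[-0.03,-0.01,1.62],[0,0,0],75],
  [[-0.03,-0.01,1.62],[0,0,0],30],
  [[-0.03,-0.01,1.62],[0,0,0],20],
  [[-0.03,-0.01,1.62],[0,0,0],20],
  [[-0.03,-0.01,1.62],[0,0,0],20],
])

```text
time_s: 27.9
eef_pos: [0.53, -0.3408, 0.052]
eef_rot: [0.002, 0.636, 0.772, -0.0]
wrist_force: [0.8, 0.5, 6.9]
opening: 0.454
```

Call:
move_arm([
  [[0,0,0],[0,0,0],20],
  [[0,0,-0.4],[0,0,0],20],
  [[0,0,-1.2],[0,0,0],20],
  [[0,0,-2],[0,0,0],20],
  [[0,0,-2.5],[0,0,0],20],
  [[0,0,-2.5],[0,0,0],20],
  [[0,0,-2.5],[0,0,0],20],
])

```text
time_s: 28.78
eef_pos: [0.528, -0.3392, 0.1983]
eef_rot: [-0.001, 0.636, 0.772, 0.0]
wrist_force: [-0.4, 0.3, -1.9]
opening: 0.451
```

```bash
cat >> h.py <<'E'
def look(name):
    o=obs(); p=o['eef_pos']; rot=o['eef_rot']; print(p,o['opening'],o['wrist_force'],o['time_s'])
    c=viewer.calibration('wrist'); im=viewer.camera('wrist')
    s=viewer.camera('side'); cs=viewer.calibration('side')
    q=w2pix(cs,[[p[0],p[1],p[2]-.01]])[0].round().astype(int)
    r=s[q[1]-38:q[1]+37,q[0]-50:q[0]+50]
    cv2.imwrite(f'pics/{name}.png',np.hstack([cv2.resize(r,(400,300),interpolation=cv2.INTER_CUBIC),im[60:360,56:456]]))
    # hub hole of the held head: dark blob near the image middle
    g=cv2.cvtColor(im,cv2.COLOR_BGR2GRAY)[225:300,225:290]; g=cv2.GaussianBlur(g,(0,0),3); m=cv2.minMaxLoc(g)
    r3=R.from_quat([*rot[1:],rot[0]])
    # head outline from network
    for d in spotter.outline_of('wrist','bush_a'):
        x,y=np.array(d['centre'])*[512,384]
        if 200<x<310 and y>200:
            ys,xs=np.nonzero(d['region']); cx=(xs.min()+xs.max())/2
            print('held',round(d['score'],2),x,y,xs.min(),xs.max(),ys.min(),ys.max())
            for dz in (.0176,): print('offset',(r3.inv().apply(pix2w(c,[(x,y)],p[2]+dz)[0]-p)*1e3).round(1))
E
python3 - <<'E'
from h import *
look('s13'); w2((.5361,-.0536,.2,44))
E
```

```text
[ 0.5279784  -0.33919925  0.19826552] 0.45053933733699164 [-0.35709579  0.33173614 -1.92748823] 28.775
held 0.68 259.2768 257.8944 213 299 205 304
offset [  4.3   1.8 -17.6]
(0.5361, -0.0536, 0.2, 44) [ 4.64  1.04 -0.03] -4.126902661094022
```

View pics/s13.png

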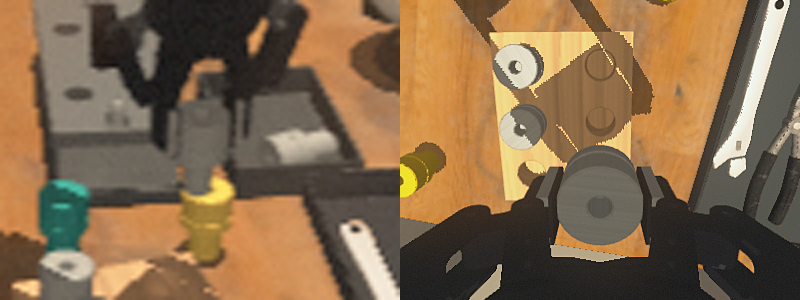

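Call:
move_arm([
  [[0.8,0.2,0],[0,0,-0.8],20],
  [[1.7,0.4,0],[0,0,-1.6],20],
  [[2.6,0.6,0],[0,0,-2.4],20],
  [[3.5,0.8,0],[0,0,-3.2],20],
  [[4.3,0.95,0],[0,0,-4],20],
  [[4.66,1.01,0.1],[0,0,-4.13],20],
  [[4.66,1.01,0.7],[0,0,-4.13],20],
  [[4.66,1.01,1.15],[0,0,-4.13],20],
  [[4.66,1.01,1.15],[0,0,-4.13],20],
  [[4.66,1.01,1.15],[0,0,-4.13],20],
])

```text
time_s: 30.18
eef_pos: [0.5352, -0.054, 0.1312]
eef_rot: [0.0, 0.391, 0.921, -0.0]
wrist_force: [0.4, -0.6, -0.9]
opening: 0.453
```

```bash
python3 - <<'E'
from h import *
o=obs(); print(o['eef_pos'],o['opening'],o['wrist_force'])
w2((.5344,-.0528,.111,44))
E
```

```text
[ 0.53520481 -0.05398419  0.13115502] 0.45278570289726716 [ 0.40151483 -0.64446239 -0.92987449]
(0.5344, -0.0528, 0.111, 44) [0.02 0.   0.34] 0.002210222973857867
```

Call:
move_arm([
  [[0.02,0,0.2],[0,0,0],20],
  [[0.02,0,0.26],[0,0,0],20],
  [[0.02,0,0.3],[0,0,0],20],
  [[0.02,0,0.34],[0,0,0],20],
  [[0.02,0,0.34],[0,0,0],20],
])

```text
time_s: 30.8
eef_pos: [0.534, -0.0529, 0.1102]
eef_rot: [-0.0, 0.391, 0.921, 0.0]
wrist_force: [0.2, -0.4, -1.1]
opening: 0.453
```

No contact with the foot about 6 mm inside the bore, so this one is thin. I'll carry on down.

Call:
move_arm([
  [[0,0,0.15],[0,0,0],20],
  [[0,0,0.3],[0,0,0],20],
  [[0,0,0.37],[0,0,0],20],
  [[0,0,0.4],[0,0,0],20],
  [[0,0,0.4],[0,0,0],20],
])

```text
time_s: 31.42
eef_pos: [0.5341, -0.0529, 0.0863]
eef_rot: [0.0, 0.391, 0.921, 0.0]
wrist_force: [-0.6, 0.2, -1.7]
opening: 0.45
```

```bash
python3 - <<'E'
from h import *
o=obs(); print(o['eef_pos'],o['opening'],o['wrist_force'],o['torque'])
E
```

```text
[ 0.53412743 -0.05291872  0.08633586] 0.4498726913406745 [-0.58773217  0.16609635 -1.65276133] [ 0.01976718 -0.0428771   0.00499136]
```

Call:
move_arm([
  [[0,0,0.01],[0,0,0],60],
  [[0,0,0.01],[0,0,0],60],
  [[0,0,0.01],[0,0,0],60],
  [[0,0,-0.7],[0,0,0],60],
  [[0,0,-1.5],[0,0,0],60],
  [[0,0,-2.2],[0,0,0],75],
  [[0,0,-2.2],[0,0,0],75],
  [[0,0,-2.2],[0,0,0],75],
])

```text
time_s: 32.42
eef_pos: [0.5337, -0.0528, 0.2178]
eef_rot: [-0.0, 0.391, 0.921, -0.0]
wrist_force: [-0.2, -0.3, -1.3]
opening: 0.75
```

```bash
python3 - <<'E'
from h import *
o=obs(); print(o['eef_pos'],o['opening'],o['wrist_force'])
c=viewer.calibration('wrist'); cv2.imwrite('pics/w14.png',viewer.camera('wrist'))
for d in spotter.outline_of('wrist','bush_a')[:4]: print(round(d['score'],2),np.array(d['centre'])*[512,384],rect(d['region'],c,.106))
w2((.5401,-.3973,.2,11))
E
```

```text
[ 0.53366627 -0.05278124  0.21779654] 0.7504461305292203 [-0.21068064 -0.25821067 -1.27795146]
0.87 [199.68   280.0896] [ 554.1 -151.7   20.5   54.2  -64.2]
0.79 [304.7936 257.088 ] [611.2 -67.7  28.   37.3 -44.2]
0.73 [121.6    210.5856] [ 459.5 -151.2   33.1   51.6   73.3]
0.72 [ 28.8256 305.0112] [ 448.6 -300.    13.1   48.3   80.2]
(0.5401, -0.3973, 0.2, 11) [-4.21 -3.91  0.27] 4.127400472432766
```

```bash
python3 - <<'E'
from h import *
c=viewer.calibration('wrist'); viewer.camera('wrist')
print('expected px',w2pix(c,[[.5344,-.0528,.106],[.5344,-.0528,.074]]))
for d in spotter.outline_of('wrist','bush_a'):
    ys,xs=np.nonzero(d['region']); print(round(d['score'],2),np.array(d['centre'])*[512,384],xs.min(),xs.max(),ys.min(),ys.max())
c=viewer.calibration('side'); viewer.camera('side')
print('side expected',w2pix(c,[[.5344,-.0528,.09]]))
for d in spotter.search_frame('side','bush_a'): print(round(d['score'],2),np.array(d['centre'])*[512,384])
im=cv2.imread('pics/w14.png'); g=cv2.medianBlur(cv2.cvtColor(im,cv2.COLOR_BGR2GRAY),3)
h=cv2.HoughCircles(g[120:260,180:330],cv2.HOUGH_GRADIENT,1,30,param1=100,param2=18,minRadius=20,maxRadius=40); print(h)
E
```

```text
expected px [[255.96846815 193.85595256]
 [255.93686242 185.35802049]]
0.97 [257.5872 192.    ] 234 278 166 215
0.87 [120.6784 212.5056] 96 144 193 234
0.78 [198.7072 280.0896] 183 212 253 300
0.63 [ 50.8928 273.4848] 28 78 254 296
0.58 [ 28.8768 305.7024] 12 44 293 319
0.57 [304.384 261.504] 288 319 241 277
side expected [[264.83844484 202.29875948]]
0.8 [249.8048 268.3008]
0.7 [265.8816 198.912 ]
0.69 [242.5856 237.0816]
0.68 [246.1184 251.712 ]
0.68 [207.9232 291.4944]
0.55 [278.1184 237.8112]
0.49 [283.392  274.5984]
[[[76.5 70.5 22.1]]]
```

Call:
move_arm([
  [[-0.6,-0.6,0],[0,0,0.6],75],
  [[-1.2,-1.2,0],[0,0,1.2],75],
  [[-1.8,-1.8,0],[0,0,1.8],75],
  [[-2.4,-2.4,0.1],[0,0,2.4],75],
  [[-3.0,-3.0,0.2],[0,0,3.0],75],
  [[-3.6,-3.5,0.27],[0,0,3.6],75],
  [[-4.21,-3.91,0.27],[0,0,4.13],75],
  [[-4.21,-3.91,1.1],[0,0,4.13],75],
  [[-4.21,-3.91,1.1],[0,0,4.13],75],
  [[-4.21,-3.91,1.1],[0,0,4.13],75],
])

```text
time_s: 33.98
eef_pos: [0.5411, -0.3972, 0.1529]
eef_rot: [-0.0, 0.636, 0.772, 0.0]
wrist_force: [-0.5, 0.2, -0.2]
opening: 0.747
```

```bash
python3 - <<'E'
from h import *
print(obs()['eef_pos']); w2((.5401,-.3973,.052,11))
E
```

```text
[ 0.54114283 -0.39721807  0.15294598]
(0.5401, -0.3973, 0.052, 11) [ 0.   -0.02  1.68] 0.002532632639631771
```

Call:
move_arm([
  [[0,-0.02,0.7],[0,0,0],75],
  [[0,-0.02,1.4],[0,0,0],75],
  [[0,-0.02,1.66],[0,0,0],75],
  [[0,-0.02,1.69],[0,0,0],75],
  [[0,-0.02,1.69],[0,0,0],30],
  [[0,-0.02,1.69],[0,0,0],20],
  [[0,-0.02,1.69],[0,0,0],20],
  [[0,-0.02,1.69],[0,0,0],20],
  [[0,-0.02,1.69],[0,0,0],20],
])

```text
time_s: 35.1
eef_pos: [0.5411, -0.3991, 0.0537]
eef_rot: [0.002, 0.636, 0.772, -0.0]
wrist_force: [-0.1, 1.2, 7.6]
opening: 0.452
```

Call:
move_arm([
  [[0,0,-0.4],[0,0,0],20],
  [[0,0,-1.2],[0,0,0],20],
  [[0,0,-2],[0,0,0],20],
  [[0,0,-2.5],[0,0,0],20],
  [[0,0,-2.5],[0,0,0],20],
  [[0,0,-2.5],[0,0,0],20],
])

```text
time_s: 35.85
eef_pos: [0.5391, -0.3972, 0.1993]
eef_rot: [-0.001, 0.636, 0.772, 0.0]
wrist_force: [-0.6, -0.7, -2.1]
opening: 0.447
```

```bash
python3 - <<'E'
from h import *
o=obs(); print(o['eef_pos'],o['opening'],o['wrist_force']); w2((.4808,.0682,.2,44))
E
```

```text
[ 0.5390823  -0.39715383  0.19932077] 0.44702417917374204 [-0.64481362 -0.72511057 -2.06805656]
(0.4808, 0.0682, 0.2, 44) [7.8  0.52 0.  ] -4.126699399057577
```

Call:
move_arm([
  [[0.9,0.06,0],[0,0,-0.5],20],
  [[1.8,0.12,0],[0,0,-1],20],
  [[2.7,0.18,0],[0,0,-1.6],20],
  [[3.6,0.24,0],[0,0,-2.2],20],
  [[4.5,0.3,0],[0,0,-2.8],20],
  [[5.4,0.36,0],[0,0,-3.4],20],
  [[6.3,0.42,0],[0,0,-3.8],20],
  [[7.2,0.48,0],[0,0,-4.13],20],
  [[7.8,0.52,0],[0,0,-4.13],20],
  [[7.8,0.52,0.5],[0,0,-4.13],20],
])

```text
time_s: 37.1
eef_pos: [0.4811, 0.07, 0.1706]
eef_rot: [0.001, 0.389, 0.921, 0.0]
wrist_force: [0.3, -0.8, -1.2]
opening: 0.453
```

Call:
move_arm([
  [[0,0,0.5],[0,0,0],20],
  [[0,0,0.62],[0,0,0],20],
  [[0,0,0.62],[0,0,0],20],
])

```text
time_s: 37.48
eef_pos: [0.4804, 0.0675, 0.1327]
eef_rot: [-0.001, 0.391, 0.921, -0.0]
wrist_force: [-0.1, 0.7, -1.9]
opening: 0.448
```

```bash
python3 - <<'E'
from h import *
o=obs(); print(o['eef_pos'],o['opening'],o['wrist_force']); w2((.4808,.0682,.112,44))
c=viewer.calibration('wrist'); viewer.camera('wrist')
for d in spotter.outline_of('wrist','template')[:1]: print(d['score'],rect(d['region'],c,.074))
E
```

```text
[0.48036833 0.06753096 0.13273938] 0.44830969562252965 [-0.1258126   0.7376744  -1.93625746]
(0.4808, 0.0682, 0.112, 44) [0.   0.01 0.35] 0.001323224868714945
0.72 [507.7  53.7 111.4 157.2  88.7]
```

Call:
move_arm([
  [[0,0.01,0.2],[0,0,0],20],
  [[0,0.01,0.26],[0,0,0],20],
  [[0,0.01,0.31],[0,0,0],20],
  [[0,0.01,0.35],[0,0,0],20],
  [[0,0.01,0.35],[0,0,0],20],
])

```text
time_s: 38.2
eef_pos: [0.4827, 0.0669, 0.1148]
eef_rot: [0.001, 0.39, 0.921, -0.001]
wrist_force: [-4.9, -4.1, 14.2]
opening: 0.445
```

```bash
python3 - <<'E'
from h import *
o=obs(); print(o['eef_pos'],o['opening'],o['wrist_force'],o['torque'])
E
```

```text
[0.48271857 0.06689671 0.11483006] 0.44479821046612444 [-4.85471732 -4.05382513 14.22892784] [-0.9663518   0.88950801  0.07972536]
```

Call:
move_arm([
  [[0,0,-0.5],[0,0,0],20],
  [[0,0,-1.2],[0,0,0],20],
  [[0,0,-1.5],[0,0,0],20],
  [[0,0,-1.5],[0,0,0],20],
  [[0,0,-1.5],[0,0,0],20],
])

```text
time_s: 38.83
eef_pos: [0.4809, 0.068, 0.2016]
eef_rot: [-0.001, 0.391, 0.921, -0.0]
wrist_force: [-0.4, -0.8, -1.5]
opening: 0.453
```

```bash
python3 - <<'E'
from h import *
o=obs(); p=o['eef_pos']; print(p,o['opening'],o['wrist_force'])
cs=viewer.calibration('side'); s=viewer.camera('side'); q=w2pix(cs,[[p[0],p[1],p[2]+.004],[p[0],p[1],p[2]-.027],[p[0]+.01,p[1],p[2]-.027],[p[0]+.0135,p[1],p[2]-.027]]); print(q.round(1))
for d in spotter.outline_of('side','bush_a'):
    x,y=np.array(d['centre'])*[512,384]
    if np.hypot(x-q[0,0],y-q[0,1])<25:
        m=d['region']; ys=np.nonzero(m.any(1))[0]; print(round(d['score'],2),x,y,[(int(r),int(m[r].sum())) for r in ys])
x,y=q[1].round().astype(int)
g=cv2.cvtColor(s,cv2.COLOR_BGR2GRAY)
for r in range(y-14,y+8,2): print(r,g[r,x-10:x+11].tolist())
cv2.imwrite('pics/s15.png',cv2.resize(s[y-45:y+30,x-50:x+50],(800,600),interpolation=cv2.INTER_CUBIC))
E
```

```text
[0.48089134 0.06804257 0.20156116] 0.4525441927587536 [-0.37355049 -0.77082121 -1.47970392]
[[245.7 157.6]
 [245.6 165.7]
 [248.4 165.6]
 [249.4 165.6]]
152 [117, 87, 60, 50, 57, 55, 59, 56, 83, 94, 96, 95, 88, 74, 67, 65, 79, 115, 132, 131, 132]
154 [130, 134, 98, 57, 60, 57, 76, 94, 91, 94, 101, 99, 96, 95, 97, 84, 79, 118, 132, 134, 134]
156 [129, 130, 97, 56, 55, 55, 78, 97, 93, 96, 105, 103, 102, 99, 98, 84, 83, 116, 130, 130, 128]
158 [125, 128, 94, 58, 60, 59, 79, 95, 95, 98, 106, 103, 105, 99, 95, 78, 105, 131, 137, 135, 139]
160 [133, 136, 104, 63, 59, 60, 78, 95, 89, 94, 101, 99, 102, 101, 97, 127, 139, 138, 136, 139, 141]
162 [132, 133, 135, 125, 105, 102, 103, 101, 96, 97, 106, 105, 102, 99, 101, 124, 138, 138, 136, 139, 137]
164 [128, 133, 130, 130, 130, 117, 106, 101, 108, 103, 104, 104, 100, 124, 141, 139, 143, 139, 139, 140, 137]
166 [127, 127, 128, 129, 132, 119, 104, 103, 104, 106, 106, 104, 99, 118, 133, 134, 140, 139, 140, 139, 140]
168 [128, 129, 127, 131, 133, 115, 103, 102, 106, 106, 107, 102, 97, 121, 133, 136, 136, 136, 134, 135, 136]
170 [133, 132, 132, 134, 135, 131, 123, 106, 103, 104, 101, 108, 128, 138, 138, 140, 141, 141, 141, 139, 138]
172 [139, 138, 143, 146, 144, 145, 142, 142, 143, 140, 138, 139, 143, 139, 141, 142, 145, 144, 143, 143, 142]
```

The side picture gives a shank about 8 px wide, where 27 mm predicts 7.6 px and 20 mm predicts 5.6 px. With the stop at the mouth, it is thick and goes to the tray.

```bash
python3 - <<'E'
from h import *
w2((.672,-.075,.2,44))
E
```

```text
(0.672, -0.075, 0.2, 44) [-3.93  0.64  0.01] 0.0028659195315334784
```

Call:
move_arm([
  [[-0.9,0.15,0],[0,0,0],20],
  [[-1.8,0.3,0],[0,0,0],20],
  [[-2.7,0.45,0],[0,0,0],20],
  [[-3.5,0.6,0],[0,0,0],20],
  [[-3.93,0.64,0],[0,0,0],20],
  [[-3.93,0.64,0],[0,0,0],20],
  [[-3.93,0.64,0],[0,0,0],20],
])

```text
time_s: 39.8
eef_pos: [0.6721, -0.0743, 0.2012]
eef_rot: [-0.001, 0.39, 0.921, -0.0]
wrist_force: [0.5, -0.4, -1.4]
opening: 0.453
```

```bash
python3 - <<'E'
from h import *
o=obs(); print(o['eef_pos'],o['opening'])
c=viewer.calibration('wrist'); im=viewer.camera('wrist'); cv2.imwrite('pics/w16.png',im)
for d in spotter.outline_of('wrist','tray')[:1]: print('tray',d['score'],rect(d['region'],c,.03),np.array(d['centre'])*[512,384])
for d in spotter.outline_of('wrist','bush_a'): print('bush',round(d['score'],2),np.array(d['centre'])*[512,384],rect(d['region'],c,.025))
E
```

```text
[ 0.67207202 -0.07427317  0.2011924 ] 0.45250214073983885
bush 0.96 [ 24.32   110.8992] [ 451.6 -194.1   47.4   61.5   31.8]
bush 0.72 [246.1184 179.904 ] [668.4 -81.9  40.1  63.4  19.9]
bush 0.71 [146.8928  58.7904] [507.7 -61.2  53.9  64.5   6.1]
bush 0.61 [251.6992 251.0976] [ 735.  -138.8  102.3  130.2  -45.9]
bush 0.6 [104.0896 191.5008] [ 561.4 -202.7   45.    70.2   70. ]
```

View pics/w16.png

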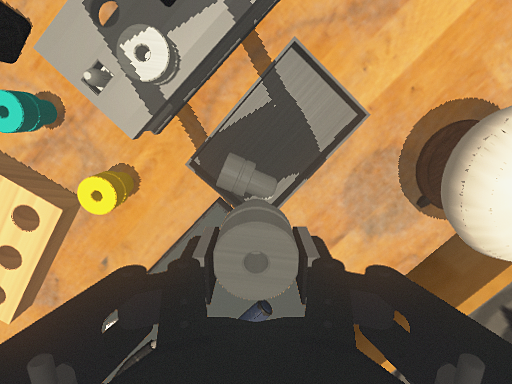

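The first bush lies on its side at the near end of the tray, at about (246,180). The other end is free, so I'll check the tray corners and use that end.

```bash
python3 - <<'E'
from h import *
c=viewer.calibration('wrist'); print(pix2w(c,[(295,38),(367,113),(188,163)],.03).round(3))
w2((.672,.025,.2,44),(.672,.025,.048,44))
E
```

```text
[[ 0.604  0.053  0.03 ]
 [ 0.708  0.056  0.03 ]
 [ 0.609 -0.113  0.03 ]]
(0.672, 0.025, 0.2, 44) [1.19 1.14 0.04] 0.009713110671782488
(0.672, 0.025, 0.048, 44) [1.19 1.14 2.58] 0.009713110671782488
```

```bash
python3 - <<'E'
from h import *
w2((.657,.015,.2,44),(.657,.015,.047,44))
E
```

```text
(0.657, 0.015, 0.2, 44) [1.24 0.85 0.04] 0.009713110671782488
(0.657, 0.015, 0.047, 44) [1.24 0.85 2.59] 0.009713110671782488
```

Call:
move_arm([
  [[0.6,0.4,0],[0,0,0],20],
  [[1.24,0.85,0],[0,0,0],20],
  [[1.24,0.85,0.8],[0,0,0],20],
  [[1.24,0.85,1.7],[0,0,0],20],
  [[1.24,0.85,2.3],[0,0,0],20],
  [[1.24,0.85,2.55],[0,0,0],20],
  [[1.24,0.85,2.57],[0,0,0],20],
  [[1.24,0.85,2.57],[0,0,0],20],
])

```text
time_s: 40.95
eef_pos: [0.6593, 0.014, 0.0504]
eef_rot: [0.001, 0.39, 0.921, 0.0]
wrist_force: [0.2, -0.6, -2.0]
opening: 0.449
```

Call:
move_arm([
  [[0,0,0],[0,0,0],60],
  [[0,0,0],[0,0,0],60],
  [[0,0,0],[0,0,0],60],
  [[0,0,-0.4],[0,0,0],65],
  [[0,0,-1.0],[0,0,0],75],
  [[0,0,-1.8],[0,0,0],75],
  [[0,0,-2.55],[0,0,0],75],
  [[0,0,-2.55],[0,0,0],75],
  [[0,0,-2.55],[0,0,0],75],
])

```text
time_s: 42.08
eef_pos: [0.6577, 0.0141, 0.2012]
eef_rot: [-0.0, 0.391, 0.921, -0.0]
wrist_force: [0.3, 0.5, -0.2]
opening: 0.752
```

```bash
python3 - <<'E'
from h import *
o=obs(); print(o['eef_pos'],o['opening'],o['wrist_force'],o['time_s'])
c=viewer.calibration('wrist'); cv2.imwrite('pics/w17.png',viewer.camera('wrist'))
for k,z in (('tray',.03),('bush_a',.05)):
        for d in spotter.outline_of('wrist',k)[:6]: print(k,round(d['score'],2),np.array(d['centre'])*[512,384],rect(d['region'],c,z))
w2((.4434,-.2981,.2,11))
E
```

```text
[0.65771545 0.01410053 0.20116648] 0.7522866718274642 [ 0.34921763  0.48377154 -0.22413307] 42.075
tray 0.97 [227.4816 199.1808] [658.6 -29.5 112.5 172.3 -87.9]
bush_a 0.89 [255.5904 181.9008] [659.5  14.6  40.1  45.1 -46. ]
bush_a 0.89 [ 11.52   178.2912] [ 476.4 -161.6   26.3   40.6  -59.2]
bush_a 0.77 [207.104  238.6944] [663.8 -70.4  40.1  60.1  15.8]
bush_a 0.74 [ 72.8064 252.9024] [ 565.2 -184.2   42.    77.9   85.3]
bush_a 0.55 [ 97.1776 149.7984] [519.4 -71.8  49.2  65.1  65.7]
(0.4434, -0.2981, 0.2, 11) [-1.27 -6.18  0.  ] 4.12795491890687
```

Call:
move_arm([
  [[-0.2,-0.9,0],[0,0,0.6],75],
  [[-0.4,-1.8,0],[0,0,1.2],75],
  [[-0.6,-2.7,0],[0,0,1.8],75],
  [[-0.8,-3.6,0],[0,0,2.4],75],
  [[-0.95,-4.5,0],[0,0,3.0],75],
  [[-1.1,-5.4,0],[0,0,3.6],75],
  [[-1.27,-6.18,0],[0,0,4.13],75],
  [[-1.27,-6.18,0.8],[0,0,4.13],75],
  [[-1.27,-6.18,0.8],[0,0,4.13],75],
  [[-1.27,-6.18,0.8],[0,0,4.13],75],
])

```text
time_s: 43.48
eef_pos: [0.4447, -0.2981, 0.1539]
eef_rot: [-0.0, 0.636, 0.772, 0.0]
wrist_force: [-0.0, 0.6, 0.5]
opening: 0.749
```

```bash
python3 - <<'E'
from h import *
print(obs()['eef_pos']); w2((.4434,-.2981,.052,11))
c=viewer.calibration('wrist'); viewer.camera('wrist')
for d in spotter.outline_of('wrist','bush_a')[:6]: print(round(d['score'],2),np.array(d['centre'])*[512,384],rect(d['region'],c,.072))
E
```

```text
[ 0.44468222 -0.29808385  0.15386997]
(0.4434, -0.2981, 0.052, 11) [ 0.   -0.02  1.7 ] 0.003774098139977866
0.94 [294.0928  58.4832] [ 450.7 -191.2   37.9   38.4  -78.7]
0.87 [256.9216 260.1984] [ 452.8 -348.1   39.7   50.9  -79. ]
0.71 [431.616  100.3008] [ 550.2 -196.7   37.6   55.1   11.9]
0.7 [252.9792 197.9136] [ 442.2 -295.2   39.5   45.   -79. ]
```

Call:
move_arm([
  [[0,-0.02,0.7],[0,0,0],75],
  [[0,-0.02,1.4],[0,0,0],75],
  [[0,-0.02,1.67],[0,0,0],75],
  [[0,-0.02,1.7],[0,0,0],75],
  [[0,-0.02,1.7],[0,0,0],30],
  [[0,-0.02,1.7],[0,0,0],20],
  [[0,-0.02,1.7],[0,0,0],20],
  [[0,-0.02,1.7],[0,0,0],20],
  [[0,-0.02,1.7],[0,0,0],20],
])

```text
time_s: 44.7
eef_pos: [0.4444, -0.2998, 0.0536]
eef_rot: [0.002, 0.636, 0.772, -0.0]
wrist_force: [-0.3, 1.2, 6.3]
opening: 0.446
```

Call:
move_arm([
  [[0,0,-0.4],[0,0,0],20],
  [[0,0,-1.2],[0,0,0],20],
  [[0,0,-2],[0,0,0],20],
  [[0,0,-2.5],[0,0,0],20],
  [[0,0,-2.5],[0,0,0],20],
  [[0,0,-2.5],[0,0,0],20],
])

```text
time_s: 45.45
eef_pos: [0.4427, -0.2982, 0.2006]
eef_rot: [-0.001, 0.636, 0.772, 0.0]
wrist_force: [-0.2, -0.4, -1.7]
opening: 0.442
```

```bash
cat >> h.py <<'E'
def shank(n=11):
    o=obs(); p=o['eef_pos']; print(p,o['opening'],o['wrist_force'],o['time_s'])
    cs=viewer.calibration('side'); s=viewer.camera('side'); q=w2pix(cs,[[p[0],p[1],p[2]-.027],[p[0]+.02,p[1],p[2]-.027]]); print(q[0].round(1),'px for 20/27mm',(q[1]-q[0])[0].round(2),((q[1]-q[0])[0]*1.35).round(2))
    x,y=q[0].round().astype(int); g=cv2.cvtColor(s,cv2.COLOR_BGR2GRAY)
    for r in range(y-8,y+8,2): print(r,g[r,x-n:x+n+1].tolist())
E
python3 - <<'E'
from h import *
shank(); w2((.4808,.0682,.2,44))
E
```

```text
[ 0.44269704 -0.29819273  0.20062695] 0.44235723169172914 [-0.24586521 -0.43472437 -1.68912507] 45.45
[245.6 220. ] px for 20/27mm 7.17 9.68
212 [47, 47, 85, 108, 90, 92, 101, 105, 104, 111, 108, 107, 107, 107, 105, 97, 89, 69, 51, 89, 105, 106, 114]
214 [126, 87, 85, 103, 89, 91, 96, 100, 104, 105, 106, 109, 104, 103, 99, 99, 97, 99, 122, 132, 113, 96, 108]
216 [143, 142, 131, 110, 97, 98, 103, 103, 109, 108, 104, 105, 104, 104, 101, 97, 92, 109, 129, 135, 129, 120, 121]
218 [141, 137, 144, 142, 100, 64, 82, 95, 103, 107, 106, 107, 105, 101, 94, 82, 75, 80, 77, 79, 76, 76, 74]
220 [148, 143, 142, 141, 107, 58, 59, 84, 99, 105, 107, 106, 99, 91, 83, 83, 85, 88, 90, 91, 90, 90, 90]
222 [143, 144, 145, 146, 108, 58, 58, 82, 99, 105, 105, 105, 96, 95, 100, 106, 105, 105, 105, 104, 106, 103, 102]
224 [138, 134, 135, 139, 108, 58, 48, 80, 101, 103, 108, 102, 97, 94, 103, 106, 106, 104, 109, 105, 105, 105, 104]
226 [142, 141, 138, 135, 137, 100, 53, 61, 80, 99, 100, 106, 106, 104, 109, 106, 107, 103, 106, 110, 111, 106, 104]
(0.4808, 0.0682, 0.2, 44) [5.87 1.79 0.01] -4.127161867100499
```

Call:
move_arm([
  [[0.8,0.25,0],[0,0,-0.6],20],
  [[1.6,0.5,0],[0,0,-1.2],20],
  [[2.4,0.75,0],[0,0,-1.8],20],
  [[3.2,1.0,0],[0,0,-2.4],20],
  [[4.0,1.25,0],[0,0,-3.0],20],
  [[4.8,1.5,0],[0,0,-3.6],20],
  [[5.5,1.7,0],[0,0,-4.13],20],
  [[5.87,1.79,0.3],[0,0,-4.13],20],
  [[5.87,1.79,1.0],[0,0,-4.13],20],
  [[5.87,1.79,1.15],[0,0,-4.13],20],
])

```text
time_s: 46.75
eef_pos: [0.4781, 0.0682, 0.1285]
eef_rot: [-0.004, 0.39, 0.921, -0.001]
wrist_force: [-0.8, 0.0, -1.5]
opening: 0.452
```

Call:
move_arm([
  [[0,0,0],[0,0,0],20],
  [[0,0,0],[0,0,0],20],
])

```text
time_s: 47.0
eef_pos: [0.4825, 0.0671, 0.1337]
eef_rot: [0.001, 0.391, 0.92, 0.0]
wrist_force: [-0.2, 0.3, -0.3]
opening: 0.447
```

```bash
python3 - <<'E'
from h import *
o=obs(); print(o['eef_pos'],o['opening'],o['wrist_force']); w2((.4808,.0682,.111,44))
E
```

```text
[0.48248006 0.06709499 0.13365392] 0.4470085615466051 [-0.17347433  0.28711289 -0.31135167]
(0.4808, 0.0682, 0.111, 44) [ 0.03 -0.01  0.38] -0.001963848351673292
```

Call:
move_arm([
  [[0.015,-0.01,0.2],[0,0,0],20],
  [[0.015,-0.01,0.26],[0,0,0],20],
  [[0.015,-0.01,0.32],[0,0,0],20],
  [[0.015,-0.01,0.38],[0,0,0],20],
  [[0.015,-0.01,0.38],[0,0,0],20],
])

```text
time_s: 47.62
eef_pos: [0.4802, 0.0678, 0.1094]
eef_rot: [-0.0, 0.391, 0.921, -0.0]
wrist_force: [0.7, 1.4, -0.8]
opening: 0.446
```

Free travel past the mouth, so it is thin. I'll seat it.

Call:
move_arm([
  [[0,0,0.15],[0,0,0],20],
  [[0,0,0.28],[0,0,0],20],
  [[0,0,0.35],[0,0,0],20],
  [[0,0,0.38],[0,0,0],20],
  [[0,0,0.38],[0,0,0],20],
])

```text
time_s: 48.25
eef_pos: [0.48, 0.0679, 0.0876]
eef_rot: [-0.001, 0.39, 0.921, -0.0]
wrist_force: [-7.0, 0.4, 11.0]
opening: 0.448
```

```bash
python3 - <<'E'
from h import *
o=obs(); print(o['eef_pos'],o['opening'],o['wrist_force'],o['torque'])
E
```

```text
[0.47998414 0.06786494 0.08760019] 0.44803013692175664 [-6.96189473  0.43737887 10.95919996] [0.03023002 1.0314895  0.011049  ]
```

Call:
move_arm([
  [[0,0,0],[0,0,0],60],
  [[0,0,0],[0,0,0],60],
  [[0,0,0],[0,0,0],60],
  [[0,0,-0.7],[0,0,0],60],
  [[0,0,-1.5],[0,0,0],60],
  [[0,0,-2],[0,0,0],75],
  [[0,0,-2],[0,0,0],75],
  [[0,0,-2],[0,0,0],75],
])

```text
time_s: 49.25
eef_pos: [0.4799, 0.0678, 0.2059]
eef_rot: [-0.001, 0.391, 0.921, -0.0]
wrist_force: [-0.7, -0.3, -0.1]
opening: 0.749
```

```bash
python3 - <<'E'
from h import *
o=obs(); print(o['eef_pos'],o['opening'],o['wrist_force'],o['time_s'])
c=viewer.calibration('wrist'); cv2.imwrite('pics/w18.png',viewer.camera('wrist'))
print(w2pix(c,[[.4808,.0682,.106],[.4808,.0682,.09]]).round())
for d in spotter.outline_of('wrist','bush_a')[:6]: print(round(d['score'],2),np.array(d['centre'])*[512,384],rect(d['region'],c,.09))
w2((.4544,-.3549,.2,11))
E
```

```text
[0.47986222 0.0678278  0.20591898] 0.7494011211783642 [-0.65267617 -0.26050954 -0.05948051] 49.25
[[256. 196.]
 [256. 191.]]
0.72 [316.9792 301.7088] [610.8  29.5  15.2  46.2 -46.2]
0.71 [210.5856 304.0128] [527.  -50.2  42.4  51.8  62.3]
0.68 [255.488 189.504] [480.4  67.6  41.6  46.9 -29.4]
(0.4544, -0.3549, 0.2, 11) [-4.78 -5.2   0.09] 4.127881191866988
```

Call:
move_arm([
  [[-0.6,-0.65,0],[0,0,0.5],75],
  [[-1.2,-1.3,0],[0,0,1],75],
  [[-1.8,-1.95,0],[0,0,1.5],75],
  [[-2.4,-2.6,0],[0,0,2],75],
  [[-3.0,-3.25,0],[0,0,2.6],75],
  [[-3.6,-3.9,0],[0,0,3.2],75],
  [[-4.2,-4.55,0.05],[0,0,3.8],75],
  [[-4.78,-5.2,0.09],[0,0,4.13],75],
  [[-4.78,-5.2,0.9],[0,0,4.13],75],
  [[-4.78,-5.2,0.9],[0,0,4.13],75],
])

```text
time_s: 50.6
eef_pos: [0.4524, -0.3527, 0.1475]
eef_rot: [-0.006, 0.637, 0.771, 0.001]
wrist_force: [0.2, -0.3, -0.1]
opening: 0.752
```

Call:
move_arm([
  [[0,0,0],[0,0,0],75],
  [[0,0,0],[0,0,0],75],
])

```text
time_s: 50.85
eef_pos: [0.4564, -0.3554, 0.1547]
eef_rot: [0.001, 0.636, 0.772, -0.0]
wrist_force: [0.4, 0.0, 0.5]
opening: 0.749
```

```bash
python3 - <<'E'
from h import *
print(obs()['eef_pos']); w2((.4544,-.3549,.052,11))
c=viewer.calibration('wrist'); viewer.camera('wrist')
for d in spotter.outline_of('wrist','bush_a')[:6]: print(round(d['score'],2),np.array(d['centre'])*[512,384],rect(d['region'],c,.072))
E
```

```text
[ 0.45644524 -0.35542693  0.15472755]
(0.4544, -0.3549, 0.052, 11) [ 0.02 -0.03  1.71] 0.006322333323280915
0.96 [288.8192   3.6096] [ 452.9 -217.2    9.7   27.5   11.3]
0.87 [110.2848 246.6816] [ 345.  -417.5   38.2   62.4   60.5]
0.87 [434.5856  23.0016] [ 552.3 -207.4   31.4   56.4   12.4]
0.81 [254.6176 195.6864] [ 453.5 -351.8   38.8   44.2  -77.8]
```

Call:
move_arm([
  [[0.01,-0.02,0.7],[0,0,0],75],
  [[0.01,-0.02,1.4],[0,0,0],75],
  [[0.01,-0.02,1.67],[0,0,0],75],
  [[0.01,-0.02,1.7],[0,0,0],75],
  [[0.01,-0.02,1.7],[0,0,0],30],
  [[0.01,-0.02,1.7],[0,0,0],20],
  [[0.01,-0.02,1.7],[0,0,0],20],
  [[0.01,-0.02,1.7],[0,0,0],20],
  [[0.01,-0.02,1.7],[0,0,0],20],
])

```text
time_s: 52.08
eef_pos: [0.4553, -0.3562, 0.0531]
eef_rot: [0.002, 0.636, 0.772, -0.0]
wrist_force: [-0.7, 2.0, 6.5]
opening: 0.447
```

Call:
move_arm([
  [[0,0,-0.4],[0,0,0],20],
  [[0,0,-1.2],[0,0,0],20],
  [[0,0,-2],[0,0,0],20],
  [[0,0,-2.5],[0,0,0],20],
  [[0,0,-2.5],[0,0,0],20],
  [[0,0,-2.5],[0,0,0],20],
])

```text
time_s: 52.82
eef_pos: [0.4536, -0.3543, 0.1998]
eef_rot: [-0.001, 0.636, 0.772, 0.0]
wrist_force: [0.3, -0.0, -1.8]
opening: 0.446
```

```bash
python3 - <<'E'
from h import *
shank(); w2((.5367,.0672,.2,44))
E
```

```text
[ 0.4536406  -0.35431046  0.19981249] 0.44550990287687253 [ 0.33794356 -0.01824752 -1.7930496 ] 52.825
[251.9 231.1] px for 20/27mm 7.47 10.08
223 [33, 28, 78, 104, 88, 88, 100, 101, 104, 109, 108, 107, 103, 105, 104, 100, 97, 92, 70, 60, 94, 107, 105]
225 [48, 52, 84, 106, 80, 84, 101, 99, 102, 104, 106, 108, 106, 102, 100, 96, 100, 96, 92, 101, 102, 105, 108]
227 [54, 53, 83, 94, 97, 96, 100, 102, 104, 107, 110, 107, 109, 107, 105, 104, 99, 97, 99, 102, 105, 104, 103]
229 [86, 111, 138, 147, 139, 134, 124, 103, 104, 105, 108, 109, 104, 107, 100, 101, 103, 105, 105, 109, 102, 106, 104]
231 [150, 148, 139, 133, 127, 141, 137, 111, 99, 103, 107, 109, 105, 96, 89, 80, 66, 62, 59, 59, 68, 72, 91]
233 [149, 148, 136, 119, 112, 134, 137, 112, 98, 104, 106, 108, 105, 98, 76, 63, 58, 56, 60, 61, 61, 63, 61]
235 [115, 135, 148, 147, 147, 144, 126, 104, 99, 106, 103, 104, 100, 91, 73, 59, 60, 60, 60, 64, 61, 98, 118]
237 [76, 79, 79, 81, 83, 79, 79, 75, 76, 82, 102, 114, 130, 152, 154, 152, 154, 151, 150, 155, 157, 156, 159]
(0.5367, 0.0672, 0.2, 44) [ 6.63  2.7  -0.  ] -4.126925857426821
```

Shank about 7 px against 7.5 (thin) and 10.1 (thick), so it is thin. I'll try it in bore_4.

Call:
move_arm([
  [[0.8,0.33,0],[0,0,-0.5],20],
  [[1.6,0.66,0],[0,0,-1],20],
  [[2.4,1.0,0],[0,0,-1.5],20],
  [[3.2,1.3,0],[0,0,-2],20],
  [[4.0,1.63,0],[0,0,-2.6],20],
  [[4.8,1.95,0],[0,0,-3.2],20],
  [[5.6,2.28,0],[0,0,-3.8],20],
  [[6.3,2.57,0],[0,0,-4.13],20],
  [[6.63,2.7,0.1],[0,0,-4.13],20],
  [[6.63,2.7,0.7],[0,0,-4.13],20],
])

```text
time_s: 54.12
eef_pos: [0.5385, 0.0683, 0.1589]
eef_rot: [0.001, 0.389, 0.921, 0.001]
wrist_force: [1.0, -1.2, -3.0]
opening: 0.448
```

Call:
move_arm([
  [[0,0,0.4],[0,0,0],20],
  [[0,0,0.4],[0,0,0],20],
  [[0,0,0.4],[0,0,0],20],
])

```text
time_s: 54.5
eef_pos: [0.5374, 0.0664, 0.1349]
eef_rot: [-0.0, 0.391, 0.921, -0.0]
wrist_force: [0.8, -0.6, -0.8]
opening: 0.448
```

```bash
python3 - <<'E'
from h import *
o=obs(); print(o['eef_pos'],o['opening'],o['wrist_force']); w2((.5367,.0672,.111,44))
E
```

```text
[0.53743522 0.06639311 0.13493699] 0.4477219575824284 [ 0.8439017  -0.61462048 -0.78950916]
(0.5367, 0.0672, 0.111, 44) [0.02 0.   0.4 ] 0.0018666678465848463
```

Call:
move_arm([
  [[0.01,0,0.2],[0,0,0],20],
  [[0.01,0,0.28],[0,0,0],20],
  [[0.01,0,0.34],[0,0,0],20],
  [[0.01,0,0.4],[0,0,0],20],
  [[0.01,0,0.4],[0,0,0],20],
])

```text
time_s: 55.12
eef_pos: [0.5368, 0.0669, 0.1107]
eef_rot: [-0.0, 0.391, 0.921, -0.0]
wrist_force: [0.1, 0.1, -1.8]
opening: 0.453
```

Call:
move_arm([
  [[0,0,0.15],[0,0,0],20],
  [[0,0,0.28],[0,0,0],20],
  [[0,0,0.36],[0,0,0],20],
  [[0,0,0.39],[0,0,0],20],
  [[0,0,0.39],[0,0,0],20],
])

```text
time_s: 55.75
eef_pos: [0.5371, 0.0669, 0.0875]
eef_rot: [0.0, 0.391, 0.921, 0.0]
wrist_force: [-0.5, -0.3, -1.3]
opening: 0.448
```

Call:
move_arm([
  [[0,0,0],[0,0,0],58],
  [[0,0,0],[0,0,0],58],
  [[0,0,0],[0,0,0],58],
  [[0,0,-0.7],[0,0,0],58],
  [[0,0,-1.5],[0,0,0],58],
  [[0,0,-2.4],[0,0,0],75],
  [[0,0,-3],[0,0,0],75],
  [[0,0,-3],[0,0,0],75],
])

```text
time_s: 56.75
eef_pos: [0.539, 0.0668, 0.2715]
eef_rot: [0.004, 0.39, 0.921, 0.001]
wrist_force: [0.5, 0.7, 0.6]
opening: 0.748
```

```bash
python3 - <<'E'
from h import *
w2((.53,-.12,.33,0))
E
```

```text
(0.53, -0.12, 0.33, 0) [-2.14 -2.27 -0.97] 5.503989083833216
```

Call:
move_arm([
  [[-0.4,-0.4,-0.4],[0,0,0.8],75],
  [[-0.8,-0.8,-0.97],[0,0,1.6],75],
  [[-1.2,-1.3,-0.97],[0,0,2.6],75],
  [[-1.6,-1.8,-0.97],[0,0,3.6],75],
  [[-2.14,-2.27,-0.97],[0,0,4.6],75],
  [[-2.14,-2.27,-0.97],[0,0,5.5],75],
  [[-2.14,-2.27,-0.97],[0,0,5.5],75],
  [[-2.14,-2.27,-0.97],[0,0,5.5],75],
  [[-2.14,-2.27,-0.97],[0,0,5.5],75],
])

```text
time_s: 57.88
eef_pos: [0.5282, -0.1195, 0.3254]
eef_rot: [-0.0, 0.706, 0.708, -0.0]
wrist_force: [-0.7, 0.1, -0.2]
opening: 0.754
```

```bash
python3 - <<'E'
from h import *
o=obs(); print(o['eef_pos'],o['time_s'])
c=viewer.calibration('wrist'); im=viewer.camera('wrist')
cs=viewer.calibration('side'); s=viewer.camera('side')
cv2.imwrite('pics/fin.png',np.hstack([im[:300,100:500],cv2.resize(s[140:290,180:380],(400,300),interpolation=cv2.INTER_CUBIC)]))
for n,z in (('template',.074),('tray',.03),('bush_a',.09)):
    viewer.camera('wrist')
    for d in spotter.outline_of('wrist',n)[:7 if n=='bush_a' else 1]: print(n,round(d['score'],2),np.array(d['centre'])*[512,384],rect(d['region'],c,z))
for b in ((-28,60),(28,60),(28,-60)): print(b,w2pix(c,[[*bore(b[0]/1e3,b[1]/1e3),.106]]).round())
E
```

```text
[ 0.5282353  -0.11945502  0.32544173] 57.875
template 0.75 [235.4176  81.9072] [506.4 -19.  112.7 200.4  89.2]
tray 0.82 [337.408   94.1952] [655.8 -29.  114.9 170.8 -88.5]
bush_a 0.9 [207.5136 204.096 ] [ 459.9 -173.8   36.    46.9   56.5]
bush_a 0.82 [264.704   10.9056] [5.368e+02 6.010e+01 2.920e+01 4.020e+01 2.000e-01]
bush_a 0.78 [213.0944   9.7152] [ 4.783e+02  6.060e+01  2.820e+01  4.240e+01 -1.000e-01]
bush_a 0.71 [258.6112 113.3184] [533.9 -51.9  40.3  41.5  26.9]
bush_a 0.71 [283.0848 213.0816] [ 562.4 -177.1   36.8   44.3  -89.2]
bush_a 0.7 [346.624 134.784] [646.7 -77.3  34.7  58.1  20.7]
bush_a 0.67 [349.4912  60.288 ] [645.    9.5  36.3  47.2  33.2]
(-28, 60) [[213.   1.]]
(28, 60) [[264.   2.]]
(28, -60) [[261. 115.]]
```

View pics/fin.png

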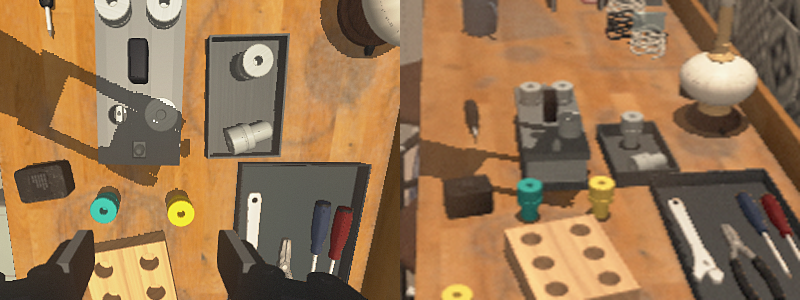

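The final picture shows three bushes seated in the plate, one standing and one lying bush in the tray, and an empty rack. The brick and screwdriver are untouched. I'll hand in.

```bash
python3 - <<'E'
from bench import workorder
print(workorder.hand_in())
E
```

```text
the job is handed in; nothing more can be done
None
```

The job was handed in at about 58 s of the 210 s allowed; it reports no verdict.

- **Blank and plate:** I laid the blank between the rails, then hung the jig plate on both pins. It made contact at the height predicted for lying on the shoulders.
- **Bushes:** the rack held five (one pocket was empty). Three thin ones slid freely into bores 2, 3 and 4. Two thick ones stopped at the mouth of a bore and went into the tray, one standing and one lying on its side.
- **Last checks:** the final wrist and side pictures show the three bushes seated, two in the tray and an empty rack. The brick and screwdriver are where they were.

What failed or disagreed in the checks:
- After the first bush was seated in bore 2, the network missed it once; a second look found it in place (score 0.97).
- The tray had moved about 15 mm partway through, so I measured it again and placed the second thick bush accordingly.
- In the last frame the far ends of the plate and two bushes were cut off. Their positions rest on the earlier close-up readings, which agreed within 1–2 mm, except that bore 4's bush had no close-up of its own. It rests on the arm position and height at release, plus the final picture.
- The blank was not seen again once the plate covered it.

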